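Set out the snack counter

ROBOT

A 6-joint arm with a two-finger parallel gripper is mounted at the origin on the work surface. World frame = base frame: x ahead of the robot, y to its left, z up, the work surface at z = 0. Lengths are in mm, angles in rad, forces in N, time in s.
With the tool pointing down it reaches from about 400 to 925 mm from the base axis. Payload 12.5 kg.
Tool frame: the origin (TCP) lies midway between the tips of the shut fingers; the grasp point (between the pads) lies 19 mm behind it; z points along the fingers, y is the line along which they close (so a half turn about z gives the same grasp; the last joint's range is limited). The gripper opens to 95 mm and grips with 3 to 60 N. Pads are 20 mm wide; open, the fingers measure 119 mm over their backs; the gripper's body (75 mm by 180 mm) begins 59 mm behind the grasp point.
Start: joints at [-1.338, 0.491, 1.559, -0, 1.092, -0.106], TCP at [207.746, -589.482, 214.661] pointing down, gripper open.
Joint ranges: [-3.1, 3.1], [-0.84, 2.19], [0.05, 2.79], [-1.13, 4.28], [0.06, 2.93], [-2.69, 2.69]. Speed limits (rad/s): [2.22, 2.22, 2.79, 3.14, 3.14, 3.14].

INTERFACE

Orientations are given as [roll, pitch, yaw] about the fixed x, y, z axes, in that order (R = Rz(yaw) Ry(pitch) Rx(roll)).
In Python, from cell import env gives the robot as it stands.
- The arm moves only by the tool arm_command, never from a script. Its argument "targets" is a list of rows, each a list of 5 numbers: the shift along the tool's x, y, z in mm, then the turn about the tool's z in degrees, then the opening, from 0 (shut) to 1 (fully open). In form: [[tx, ty, tz, roll, fingers], ...]. A call has 1 to 5 rows; each row is the pose to reach, as a shift and turn from the pose commanded when the call began, along the tool's axes at that moment; what a row does not reach only later rows make up. A row lasts 1/10 s, in which the tool goes at most 50 mm and 8.59 degrees, less where a joint would pass 70% of its speed; a pose out of reach is approached as far as the arm can. A call with a gripper value outside its range is refused whole. The fingers move at their own pace and stop on an object; the grip force is fixed at half the most. Time passes only in rows, so rows that repeat a pose let the fingers close. It gives the time, the measured TCP pose, the force, the opening and the grip force at its end, in the units of the state.
- env.state(): the state, without advancing time (a new reading comes with each control period).
- env.read_camera(name): name is "scene" or "top" or "wrist"; returns a dict with "frame" (384x512x3 uint8, red, green, blue), "vertical_fov" (degrees; the focal length in pixels is half the picture's height over the tangent of half this angle, whatever the lens; pixels are square), "cx", "cy" (the principal point, pixels), "world_from_camera" (4x4, takes a point from camera to world coordinates); the wrist camera has in their place "hand_eye" (4x4, takes a point from camera to tool coordinates, whose origin is the TCP and whose axes are the flange's). Camera axes: x right, y down, z forward; pixel columns grow to the right and rows downward; lengths in mm; the calibration is good to about 2 mm. A picture is of the moment at which its call begins: read the wrist's pose just before it. There is no depth.
- env.job_done(): hands the job in; it is judged then, once.
The state is a dict: "t": time; "joints": joint angles; "qvel": joint speeds; "tau": joint torques, N m; "eef_pos": TCP position; "tcp_rot": TCP orientation; "ft_force": force on the tool from outside, world axes, zero at the start; "moment": the same for the moment, N m; "opening": opening from 0.0 (shut) to 1.0 (fully open); "grip_force": force on a finger pad.
Only numpy, scipy, OpenCV 4.12 (cv2) and the standard library are available. Lean on these libraries where they do the work, as an engineer would, in place of code of your own. Each camera call takes 0.05 s, during which the arm holds its last target. There are 200 camera calls.

TASK

Set out the snack counter: take the steel dipper by its handle and pour all its walnuts into the white bowl under the low clear shelf, without knocking the shelf, and stand the empty dipper level on its rubber mat again. Stack all the flat steel tins flat and squarely into one pile on the small cork mat, centred on it, all lying the same way as the mat. Do not knock over the short steel cup that stands among the tins.

Things in the scene. Friction and masses are not known exactly. Their poses are not given: they have to be found in the camera images.
- counter: fixed serving stand: base board 240 x 300 x 6 mm; four 14 mm posts at x = -100 and +105, y = +-140 mm; a low clear shelf 240 x 300 mm, underside 178 mm and top 188 mm above the table, cups and a box on it. Open at front and back. Origin: centre of the base board, on the table; x points away from the robot, the shelf's front edge is at x = -124 mm; z up.
- bowl: white ceramic bowl, fixed on the counter's base board under the shelf, near its front edge. Outer diameter 150 mm at the rim, 100 mm at the foot, 52 mm high, wall 4 mm, inner floor 5 mm up. Origin at the centre of its underside, 6 mm above the table, z up.
- dipper: steel dipper with the walnuts in it: flared round cup 34 mm high, outer diameter 50 mm at the base, 104 mm at the rim, wall 3 mm, floor 4 mm; its sides rise at 51 degrees, so the nuts roll out once it is tipped 65 to 75 degrees. Straight handle along its -x, with a foot at the end so that it stands level. 190 g. Origin: centre of the cup's underside, z up through the mouth.
- dipper_grip (a point): on the centre line of the dipper's handle, 150 mm from the cup's axis, 32 mm above the underside: a good place to grip, clear of the shelf when the cup is over the bowl. The handle is a level square bar, 12 x 12 mm, from the cup's wall to x = -219 mm; a leg with a crossbar 56 mm wide stands at x = -208 mm. Balance point near x = -55 mm. Axes as the dipper's.
- dipper_mid (a point): middle of the dipper's footprint, on the underside level, 80 mm from the cup's axis towards the handle's end.
- dipper_mat: fixed black rubber mat 300 x 140 mm, 4 mm thick, on which the dipper stands. Origin at its centre on the table; x along its length.
- pile_mat: fixed cork mat 120 x 84 mm, 4 mm thick, where the tins are to be piled. Origin at its centre on the table; x along its length.
- walnut0: a walnut, round, 26 mm in diameter, 12 g; may be absent. Origin at its centre.
- walnut1: a walnut, round, 26 mm in diameter, 12 g; may be absent. Origin at its centre.
- walnut2: a walnut, round, 26 mm in diameter, 12 g; may be absent. Origin at its centre.
- tin0: flat closed stainless tin, a rigid slab 100 mm (its x) by 64 mm (its y) by 16 mm, about 160 g; all tins are alike; may be absent. Origin at the centre of its underside, z up.
- tin1: flat closed stainless tin, a rigid slab 100 mm (its x) by 64 mm (its y) by 16 mm, about 160 g; all tins are alike; may be absent. Origin at the centre of its underside, z up.
- tin2: flat closed stainless tin, a rigid slab 100 mm (its x) by 64 mm (its y) by 16 mm, about 160 g; all tins are alike; may be absent. Origin at the centre of its underside, z up.
- tin3: flat closed stainless tin, a rigid slab 100 mm (its x) by 64 mm (its y) by 16 mm, about 160 g; all tins are alike; may be absent. Origin at the centre of its underside, z up.
- tin4: flat closed stainless tin, a rigid slab 100 mm (its x) by 64 mm (its y) by 16 mm, about 160 g; all tins are alike; may be absent. Origin at the centre of its underside, z up.
- mug: short steel cup 68 mm wide, 55 mm high, standing among the tins; a bystander. Origin at the centre of its underside.

How it is judged (in metres and radians):
On the way:
1. the dipper is tipped over the bowl, under the shelf (angle between dipper's own z axis and vertical above 0.7 rad and horizontal distance between dipper and bowl below 0.1 m and height (world z) of dipper below 0.17 m), for 0.1 s.
At the end, for the whole second after the job is handed in: Each walnut at rest in the bowl (within 68 mm of its axis, below the rim); each tin flat, centre within 10 mm of the cork mat's, length within 0.14 rad of it; the dipper level on the rubber mat, middle of its footprint within 45 mm of the mat's centre (horizontal distance between each of walnut0, walnut1, walnut2 and bowl below 0.068 m and z of walnut0 in the frame of bowl between 0 and 0.05 m and linear speed of each of walnut0, walnut1, walnut2 below 0.1 m/s and z of walnut1 in the frame of bowl between 0 and 0.05 m and z of walnut2 in the frame of bowl between 0 and 0.05 m and horizontal distance between each of tin0, tin1, tin2, tin3, tin4 and pile_mat below 0.01 m and angle between the x axis of each of tin0, tin1, tin2, tin3, tin4 and the x axis of pile_mat, either way round below 0.14 rad and angle between each of tin0, tin1, tin2, tin3, tin4's own z axis and vertical below 0.06 rad and linear speed of each of tin0, tin1, tin2, tin3, tin4, dipper below 0.03 m/s and horizontal distance between dipper_mid and dipper_mat below 0.045 m and z of dipper in the frame of dipper_mat below 0.01 m and angle between dipper's own z axis and vertical below 0.08 rad); the robot touches nothing.
It fails at once if the dipper or the arm knocks the counter hard (more than 20 N) (contact force between any of dipper, the arm and counter above 20 N).
It fails at once if the short steel cup among the tins is knocked over (angle between mug's own z axis and vertical above 0.6 rad).
Of tin0, tin1, tin2, tin3, tin4 only 3 to 5 are there at a start; the rules pass over those that are not, and their reading is None.
Of walnut0, walnut1, walnut2 only 2 to 3 are there at a start; the rules pass over those that are not, and their reading is None.
At some moment in a run one of tin0, tin1, tin2, tin3, tin4 may be knocked a few centimetres aside while the robot is not near it.
It also fails if it takes over 210 s, if anything falls off the work surface, if the arm or the gripper's body presses on something with over 40 N, if the wrist force passes 120 N, or if a joint passes its speed limit or range.

## Working session

There is one attempt and no reset: what is moved stays moved. The work goes in short steps, Python scripts to look and compute and a tool call to move; the robot and the scene stay as the last step left them, time stands still between calls to the robot, and variables do not carry over. Pictures are saved under pics/ and viewed, at most 14 in all, crops included, and the job is handed in when it is done.

Besides the shell and the picture viewer there is one more tool, called after "Emit:" by a JSON object that holds its "fn" and its "kwargs". arm_command: Moves the arm, as the interface text tells. Its arguments: {"type":"object","properties":{"targets":{"type":"array","items":{"type":"array","items":{"type":"number"}}}},"required":["targets"]}

```bash
ls; mkdir -p pics; cat > h.py <<'E'
import numpy as np, cv2, sys
from cell import env
def snap(cam,name,crop=None,z=1):
    s=env.state(); d=env.read_camera(cam); im=d["frame"][:,:,::-1].copy()
    np.save(f"pics/{name}.npy",{"s":s,"d":d},allow_pickle=True)
    if crop: im=im[crop[1]:crop[3],crop[0]:crop[2]]
    cv2.imwrite(f"pics/{name}.png",cv2.resize(im,None,fx=z,fy=z,interpolation=cv2.INTER_CUBIC)); return s,d
def load(name): return np.load(f"pics/{name}.npy",allow_pickle=True).item()
def Rm(r):
    from scipy.spatial.transform import Rotation as R
    return R.from_euler('xyz',r).as_matrix()
def T(name):
    o=load(name); d=o["d"]
    if "world_from_camera" in d: return d,np.array(d["world_from_camera"])
    W=np.eye(4); W[:3,:3]=Rm(o["s"]["tcp_rot"]); W[:3,3]=o["s"]["eef_pos"]
    return d,W@np.array(d["hand_eye"])
def px(name,uv,z):
    "pixels -> world xy on plane z"
    d,M=T(name); f=d["frame"].shape[0]/2/np.tan(np.radians(d["vertical_fov"])/2)
    uv=np.atleast_2d(uv).astype(float)
    r=np.c_[(uv[:,0]-d["cx"])/f,(uv[:,1]-d["cy"])/f,np.ones(len(uv))]@M[:3,:3].T
    return M[:3,3]+r*((z-M[2,3])/r[:,2])[:,None]
def proj(name,P):
    d,M=T(name); f=d["frame"].shape[0]/2/np.tan(np.radians(d["vertical_fov"])/2)
    p=(np.atleast_2d(P)-M[:3,3])@M[:3,:3]
    return p[:,:2]/p[:,2:]*f+[d["cx"],d["cy"]]
E
python3 - <<'E'
from h import *
s,_=snap("top","a",z=1.5); snap("scene","b",z=1.5)
print({k:np.round(v,3) for k,v in s.items()})
for n in "ab":
    d,M=T(n); print(d["vertical_fov"],d["cx"],d["cy"],M.round(2))
E
```

```text
pics
{'t': np.float64(0.0), 'joints': array([-1.338,  0.492,  1.559,  0.   ,  1.092, -0.106]), 'qvel': array([ 0.001,  0.   ,  0.001, -0.   , -0.   , -0.002]), 'tau': array([-1.0000e-03, -6.1264e+01, -2.5818e+01,  6.9000e-02,  4.8000e-02,
       -0.0000e+00]), 'eef_pos': array([ 207.689, -589.243,  214.062]), 'tcp_rot': array([-3.141, -0.   ,  0.339]), 'ft_force': array([ 0.355, -0.189, -0.53 ]), 'moment': array([0.061, 0.033, 0.011]), 'grip_force': np.float64(0.0), 'opening': np.float64(1.002)}
50.719502883184916 251.791853755402 192.21806922553068 [[ 3.00000e-02 -9.90000e-01  1.30000e-01  3.48570e+02]
 [-1.00000e+00 -3.00000e-02 -0.00000e+00  4.41500e+01]
 [ 1.00000e-02 -1.30000e-01 -9.90000e-01  1.36463e+03]
 [ 0.00000e+00  0.00000e+00  0.00000e+00  1.00000e+00]]
57.48233264535481 247.5991218220767 192.99067173601858 [[ 8.9000e-01  3.0000e-01 -3.6000e-01  9.0798e+02]
 [ 4.6000e-01 -5.9000e-01  6.6000e-01 -6.8604e+02]
 [-2.0000e-02 -7.5000e-01 -6.6000e-01  7.6383e+02]
 [ 0.0000e+00  0.0000e+00  0.0000e+00  1.0000e+00]]
```

View pics/a.png

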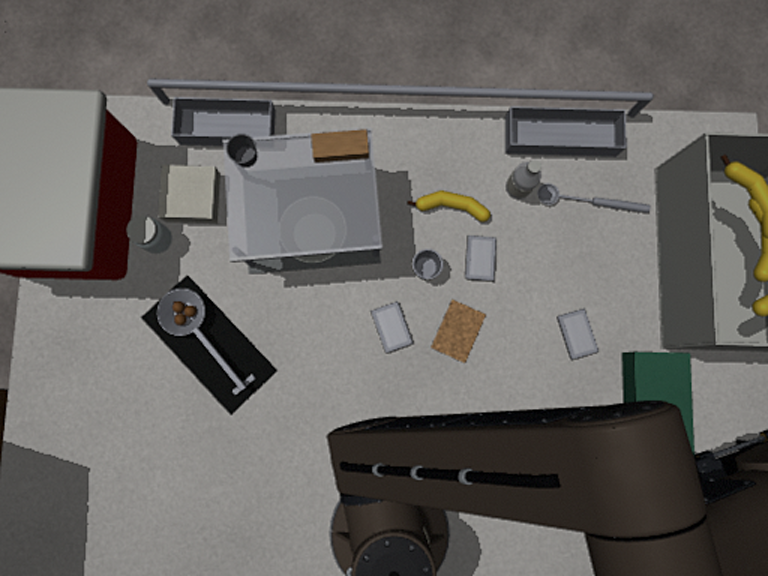

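View pics/b.png

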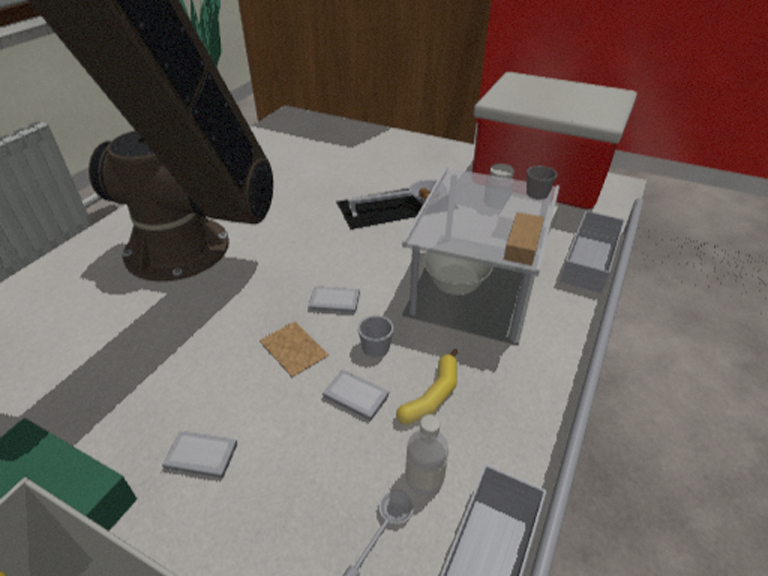

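```bash
python3 - <<'E'
from h import *
def rect(n,c,z):
    P=px(n,np.array(c)/1.5,z)[:,:2]; m=P.mean(0); 
    e=[P[(i+1)%4]-P[i] for i in range(4)]; L=[np.linalg.norm(x) for x in e]
    a=(e[0]-e[2]) if L[0]+L[2]>L[1]+L[3] else e[1]-e[3]
    print(m.round(1),"long yaw deg",np.degrees(np.arctan2(a[1],a[0])).round(1),np.round(L,0))
rect("a",[(371,309),(399,302),(413,345),(386,353)],16)
rect("a",[(467,236),(496,237),(494,281),(465,279)],16)
rect("a",[(557,315),(583,309),(598,352),(573,359)],16)
rect("a",[(453,299),(487,317),(466,361),(431,343)],4)
rect("a",[(187,276),(275,371),(233,413),(142,317)],4)
print("cup",px("a",np.array([181,312])/1.5,38),"bar end",px("a",np.array([243,386])/1.5,10), "handle near", px("a",np.array([[197,332],[240,380]])/1.5,42))
print("shelf front",px("a",np.array([[231,262],[382,248]])/1.5,188),"back",px("a",np.array([[226,140],[368,130]])/1.5,188))
print("bowl",px("a",np.array([[313,228],[279,228],[347,228],[313,195],[313,262]])/1.5,58))
print("mug",px("a",np.array([428,265])/1.5,55))
E
```

```text
[440.4   4.4] long yaw deg -160.2 [ 64. 100.  62. 103.]
[ 601.4 -191.2] long yaw deg 177.6 [ 66. 101.  65.  99.]
[ 436.9 -408.1] long yaw deg -161.0 [ 60. 100.  58. 103.]
[ 439.1 -146.3] long yaw deg 154.6 [ 86. 110.  87. 111.]
[393.5 411.4] long yaw deg -134.2 [294. 128. 298. 134.]
cup [[459.69769375 467.41854248  38.        ]] bar end [[302.66758373 329.26409037  10.        ]] handle near [[416.79829883 428.53808463  42.        ]
 [316.30838993 329.66505898  42.        ]]
shelf front [[547.99530155 328.4972987  188.        ]
 [584.08715509  33.19332774 188.        ]] back [[796.70542411 352.90043399 188.        ]
 [826.05482177  67.61523571 188.        ]]
bowl [[650.60565409 184.58718488  58.        ]
 [648.53028107 259.13385164  58.        ]
 [652.68276259 109.97818003  58.        ]
 [725.15428606 187.57167293  58.        ]
 [574.9190906  181.55714075  58.        ]]
mug [[575.6751159  -69.54102106  55.        ]]
```

```bash
cat >> h.py <<'E'
def go(x,y,z,yaw):
    s=env.state(); Y=s["tcp_rot"][2]; d=Rm(s["tcp_rot"]).T@(np.array([x,y,z])-s["eef_pos"])
    r=(np.degrees(Y)-yaw+90)%180-90
    print("shift",d.round(1),"roll",round(r,1),"yaw now",np.degrees(Y).round(2), "pos",np.round(s["eef_pos"],1),"t",round(float(s["t"]),2),"g",s["opening"],s["grip_force"])
E
python3 -c "
from h import *
go(437,-408,160,19)"
```

```text
shift [276.5 -94.7  54.2] roll 0.4 yaw now 19.41 pos [ 207.7 -589.3  214.1] t 0.1 g 1.003664538739441 0.0
```

Emit:
{"fn": "arm_command", "kwargs": {"targets": [[276,-95,54,0,1],[276,-95,54,0,1],[276,-95,54,0,1],[276,-95,54,0,1],[276,-95,54,0,1]]}}

```text
t: 0.6
eef_pos: [401.6, -435.3, 168.7]
tcp_rot: [-3.141, 0.0, 0.339]
ft_force: [0.1, -0.8, 0.2]
opening: 0.999
grip_force: 0.0
```

Emit:
{"fn": "arm_command", "kwargs": {"targets": [[20,-5,0,0,1],[40,-13,4,0,1],[40,-13,4,0,1]]}}

```text
t: 0.9
eef_pos: [435.2, -409.3, 164.4]
tcp_rot: [-3.14, 0.0, 0.342]
ft_force: [0.8, -0.4, -1.0]
opening: 0.999
grip_force: 0.0
```

```bash
python3 - <<'E'
from h import *
snap("wrist","c",z=1.5); snap("top","a2"); go(437,-408,160,19)
print(proj("c",[[437,-408,16]]))
E
```

```text
shift [ 4.1 -1.8  5. ] roll 0.5 yaw now 19.46 pos [ 433.7 -411.1  165. ] t 1.0 g 0.9962878155966078 0.0
[[257.56166473 174.2426971 ]]
```

View pics/c.png

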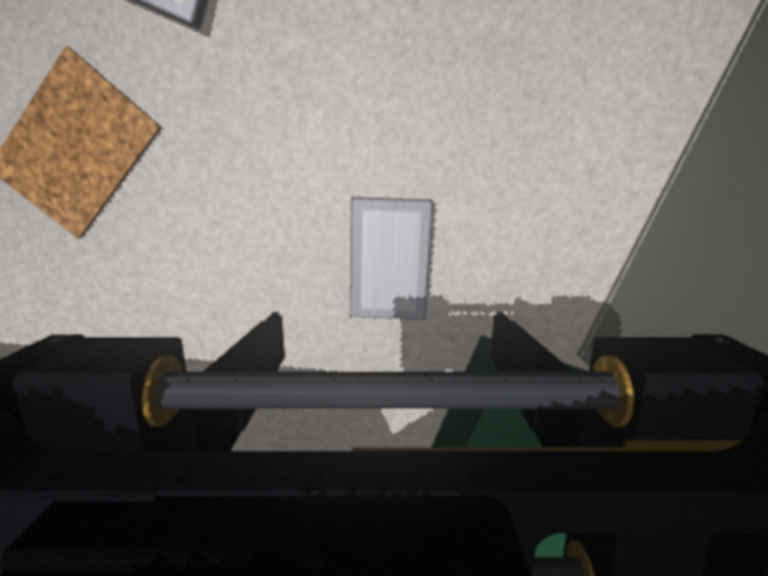

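The tin spans (350,198)–(433,201)–(427,319)–(350,317); the cork mat's corners are (68,46),(160,127),(81,238) with the fourth at about (-8,168), and tin B is at the top left edge.

```bash
cat >> h.py <<'E'
def rect(n,c,z,k=1.5):
    P=px(n,np.array(c)/k,z)[:,:2]; m=P.mean(0)
    e=[P[(i+1)%4]-P[i] for i in range(4)]; L=[np.linalg.norm(x) for x in e]
    a=(e[0]-e[2]) if L[0]+L[2]>L[1]+L[3] else e[1]-e[3]
    y=np.degrees(np.arctan2(a[1],a[0])); y=(y+90)%180-90
    print("centre",m.round(1),"yaw",y.round(1),np.round(L,0)); return m,y
E
python3 - <<'E'
from h import *
m,y=rect("c",[(350,198),(433,201),(427,319),(350,317)],16)
rect("c",[(68,46),(160,127),(81,238),(-8,168)],4)
print(px("c",np.array([(68,46),(160,127),(81,238)])/1.5,4))
go(*m,8,y)
E
```

```text
centre [ 438.2 -410.7] yaw 18.2 [65. 98. 65. 99.]
centre [ 438.8 -147. ] yaw -22.5 [ 82. 117.  82. 117.]
[[ 509.55074194 -131.76392859    4.        ]
 [ 476.39233572 -207.2440421     4.        ]
 [ 368.16352364 -162.2670134     4.        ]]
shift [  4.4   1.2 157. ] roll 1.3 yaw now 19.46 pos [ 433.7 -411.1  165. ] t 1.0 g 0.9962878155966078 0.0
```

Emit:
{"fn": "arm_command", "kwargs": {"targets": [[4,1,50,1,1],[4,1,100,1,1],[4,1,145,1,1],[4,1,159,1,1],[4,1,159,1,1]]}}

```text
t: 1.5
eef_pos: [436.8, -411.0, 4.9]
tcp_rot: [-3.139, 0.001, 0.32]
ft_force: [0.6, -0.3, 0.1]
opening: 1.003
grip_force: 0.0
```

Emit:
{"fn": "arm_command", "kwargs": {"targets": [[0,0,0,0,0.5],[0,0,0,0,0.5],[0,0,0,0,0.5],[0,0,0,0,0.5],[0,0,0,0,0.5]]}}

```text
t: 2.0
eef_pos: [438.1, -411.0, 7.1]
tcp_rot: [3.141, -0.0, 0.321]
ft_force: [-1.1, 1.6, 7.7]
opening: 0.665
grip_force: 30.0
```

```bash
python3 -c "
from h import *
go(439,-146.7,60,-23.5)"
```

```text
shift [  84.3 -250.4  -53.1] roll 41.9 yaw now 18.41 pos [ 438.1 -411.     7.1] t 2.0 g 0.6654416586436345 29.981686770915985
```

Emit:
{"fn": "arm_command", "kwargs": {"targets": [[0,0,0,0,0.66],[0,0,0,0,0.66],[0,0,0,0,0.66]]}}

```text
t: 2.3
eef_pos: [438.1, -411.0, 7.1]
tcp_rot: [3.141, -0.0, 0.321]
ft_force: [-0.6, 1.6, 7.4]
opening: 0.672
grip_force: 30.0
```

Emit:
{"fn": "arm_command", "kwargs": {"targets": [[0,0,0,0,0.67],[0,0,0,0,0.67]]}}

```text
t: 2.5
eef_pos: [438.1, -410.9, 7.1]
tcp_rot: [3.141, -0.0, 0.321]
ft_force: [-0.2, 1.3, 8.3]
opening: 0.671
grip_force: 14.6
```

Emit:
{"fn": "arm_command", "kwargs": {"targets": [[0,0,0,0,0.5],[0,0,0,0,0.5],[0,0,-30,0,0.5],[0,0,-60,0,0.5],[0,0,-60,0,0.5]]}}

```text
t: 3.0
eef_pos: [439.0, -412.0, 69.7]
tcp_rot: [3.136, -0.002, 0.322]
ft_force: [0.3, -1.0, -1.9]
opening: 0.669
grip_force: 30.0
```

Emit:
{"fn": "arm_command", "kwargs": {"targets": [[84,-250,0,42,0.5],[84,-250,0,42,0.5],[84,-250,0,42,0.5],[84,-250,0,42,0.5],[84,-250,0,42,0.5]]}}

```text
t: 3.5
eef_pos: [438.2, -165.3, 65.7]
tcp_rot: [3.142, 0.0, -0.409]
ft_force: [1.7, 0.0, -2.8]
opening: 0.67
grip_force: 30.0
```

```bash
python3 -c "
from h import *
snap('wrist','d',z=1.5)
go(439,-146.7,12,-23.5)"
```

```text
shift [ -2.8 -12.7  53.6] roll -0.7 yaw now -24.19 pos [ 436.5 -159.6   65.6] t 3.55 g 0.6694382095618622 29.96125727891922
```

View pics/d.png

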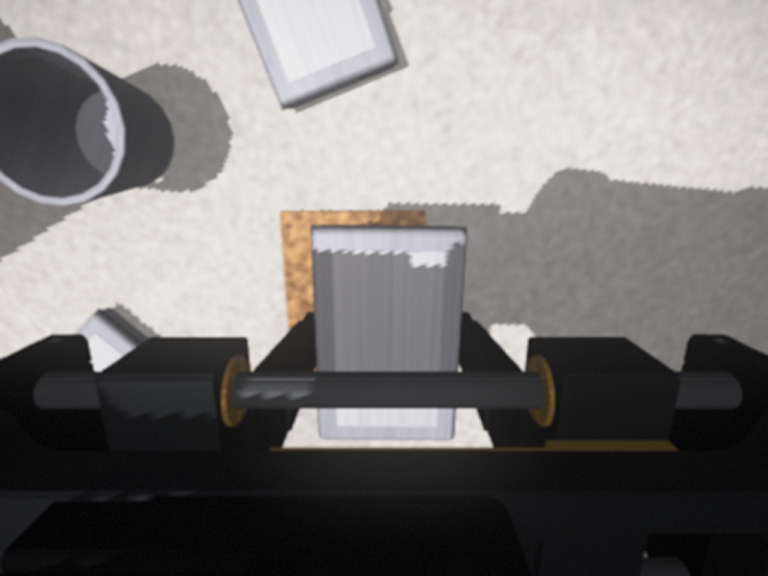

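The tin is held straight. The far edge of the mat runs from (282,211) to (425,211), level in the picture, so the mat's yaw equals the tool's, about -24 degrees.

```bash
python3 -c "
from h import *
P=px('d',np.array([(282,211),(425,211)])/1.5,4); e=P[1]-P[0]; print(P,np.linalg.norm(e),np.degrees(np.arctan2(e[1],e[0]))+90)
m=P.mean(0)-60*np.array([np.cos(-.422),np.sin(-.422),0]); print(m)
go(m[0],m[1],12,-24.2)"
```

```text
[[ 508.85028804 -130.34367496    4.        ]
 [ 476.08318802 -205.71518786    4.        ]] 82.18605600501095 -23.496569053406432
[ 437.73044241 -143.45428256    4.        ]
shift [ -5.3 -15.1  53.6] roll 0.0 yaw now -24.19 pos [ 436.5 -159.6   65.6] t 3.55 g 0.6694382095618622 29.96125727891922
```

Emit:
{"fn": "arm_command", "kwargs": {"targets": [[0,0,0,0,0.5],[0,0,0,0,0.5]]}}

```text
t: 3.75
eef_pos: [439.1, -167.3, 66.0]
tcp_rot: [3.141, -0.0, -0.401]
ft_force: [-0.4, 0.3, -2.0]
opening: 0.669
grip_force: 30.0
```

```bash
python3 -c "
from h import *
go(438.6,-145.3,12,-24)"
```

```text
shift [ -9.  -20.1  54. ] roll 1.0 yaw now -22.97 pos [ 439.1 -167.3   66. ] t 3.75 g 0.6693776773552568 29.96305614709854
```

Emit:
{"fn": "arm_command", "kwargs": {"targets": [[-9,-20,20,0.5,0.5],[-9,-20,40,0.5,0.5],[-9,-20,52,0.5,0.5],[-9,-20,53,0.5,0.5],[-9,-20,53,0.5,0.5]]}}

```text
t: 4.25
eef_pos: [438.4, -146.1, 13.0]
tcp_rot: [3.142, 0.0, -0.413]
ft_force: [-0.6, 0.2, -0.6]
opening: 0.671
grip_force: 30.0
```

```bash
python3 -c "
from h import *
go(438.6,-145.6,11,-23.5)"
```

```text
shift [-0.  -0.6  2. ] roll -0.1 yaw now -23.64 pos [ 438.4 -146.1   13. ] t 4.25 g 0.6707243281786265 29.96282994747162
```

Emit:
{"fn": "arm_command", "kwargs": {"targets": [[0,0,2,0,0.5],[0,0,2,0,0.9],[0,0,2,0,0.9],[0,0,-30,0,0.9],[0,0,-75,0,1]]}}

```text
t: 4.75
eef_pos: [437.5, -144.9, 88.0]
tcp_rot: [-3.141, 0.004, -0.412]
ft_force: [0.6, -0.5, 1.0]
opening: 0.929
grip_force: 0.0
```

Emit:
{"fn": "arm_command", "kwargs": {"targets": [[0,-30,-60,0,1],[0,-60,-80,0,1],[0,-60,-80,0,1],[0,-60,-80,0,1]]}}

```text
t: 5.15
eef_pos: [462.6, -89.8, 168.9]
tcp_rot: [3.142, -0.002, -0.41]
ft_force: [-0.5, 0.3, -0.2]
opening: 0.996
grip_force: 0.0
```

```bash
python3 -c "
from h import *
snap('wrist','e',z=1.5);go(440.4,4.4,100,20)"
```

```text
shift [-57.5 -78.1  67.9] roll -43.5 yaw now -23.55 pos [462.  -90.2 167.9] t 5.2 g 1.0022187456380272 0.0
```

View pics/e.png

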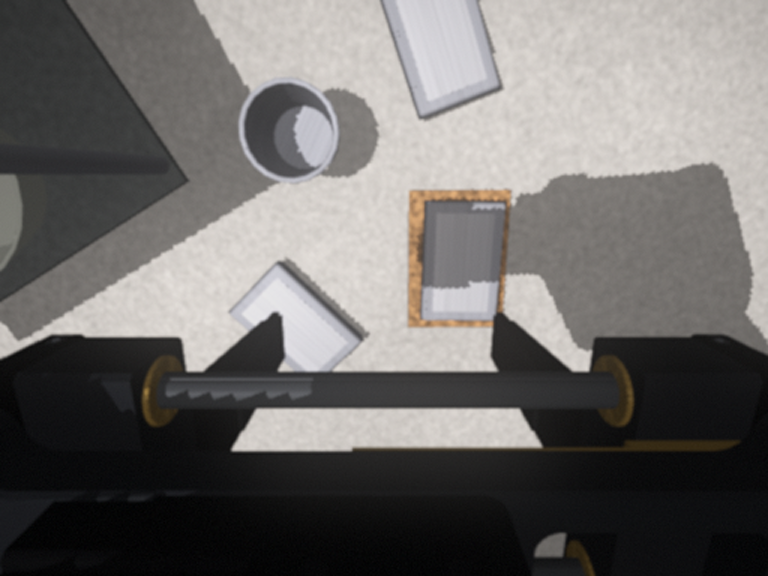

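The first tin lies on the mat: mat corners (410,190),(511,190),(506,327),(408,327), tin corners (425,200),(506,201),(498,322),(421,320). Tin A's visible corners are (285,262),(363,336),(230,312), and the mug is at (289,130).

```bash
python3 -c "
from h import *
rect('e',[(410,190),(511,190),(506,327),(408,327)],4)
rect('e',[(425,200),(506,201),(498,322),(421,320)],20)
P=px('e',np.array([(285,262),(363,336),(230,312)])/1.5,16); print(P)
m=(P[1]+P[2])/2; e=P[0]-P[1]; y=np.degrees(np.arctan2(e[1],e[0])); print(m,np.linalg.norm(e),y)
go(m[0],m[1],7,y)"
```

```text
centre [ 437.1 -145.8] yaw -22.4 [ 83. 120.  88. 120.]
centre [ 439.  -146.8] yaw -23.6 [ 64. 101.  66. 100.]
[[497.29774446 -12.97379444  16.        ]
 [411.67798699 -44.9530987   16.        ]
 [477.13586202  50.1760531   16.        ]]
[444.4069245   2.6114772  16.       ] 91.3970391789667 20.48085098434564
shift [-53.2 -78.1 160.9] roll -44.0 yaw now -23.55 pos [462.  -90.2 167.9] t 5.2 g 1.0022187456380272 0.0
```

Emit:
{"fn": "arm_command", "kwargs": {"targets": [[-57,-76,30,-43.5,1],[-57,-76,50,-43.5,1],[-57,-76,68,-43.5,1],[-57,-76,68,-43.5,1],[-57,-76,68,-43.5,1]]}}

```text
t: 5.7
eef_pos: [439.3, 1.9, 98.2]
tcp_rot: [-3.14, 0.004, 0.344]
ft_force: [0.3, -0.3, -0.3]
opening: 1.002
grip_force: 0.0
```

Emit:
{"fn": "arm_command", "kwargs": {"targets": [[0,0,0,0,1],[0,0,0,0,1],[0,0,0,0,1]]}}

```text
t: 6.0
eef_pos: [440.3, 1.8, 99.8]
tcp_rot: [-3.141, 0.001, 0.334]
ft_force: [-0.7, 0.0, 0.5]
opening: 1.001
grip_force: 0.0
```

```bash
python3 -c "
from h import *
go(440.4,2.4,7,20)"
```

```text
shift [ 0.3 -0.5 92.8] roll -0.9 yaw now 19.13 pos [440.3   1.8  99.8] t 6.0 g 1.0010694624210612 0.0
```

Emit:
{"fn": "arm_command", "kwargs": {"targets": [[0,0,50,-1,1],[0,0,92,-1,1],[0,0,93,-1,1],[0,0,93,-1,0.5],[0,0,93,-1,0.5]]}}

```text
t: 6.5
eef_pos: [441.3, 2.0, 8.8]
tcp_rot: [3.14, -0.002, 0.355]
ft_force: [0.7, 0.5, -0.5]
opening: 0.887
grip_force: 0.0
```

Emit:
{"fn": "arm_command", "kwargs": {"targets": [[0,0,0,0,0.5],[0,0,0,0,0.5],[0,0,-30,0,0.5],[0,0,-60,0,0.5],[0,0,-60,0,0.5]]}}

```text
t: 7.0
eef_pos: [442.0, 2.1, 70.5]
tcp_rot: [3.139, -0.005, 0.356]
ft_force: [-0.3, -0.1, -0.6]
opening: 0.516
grip_force: 0.0
```

```bash
python3 -c "
from h import *
go(438.5,-146,50,-23.5)"
```

```text
shift [-55.  137.5  20.7] roll 43.9 yaw now 20.37 pos [442.    2.1  70.5] t 7.0 g 0.5157967150622447 0.0
```

Emit:
{"fn": "arm_command", "kwargs": {"targets": [[-30,0,-40,0,1],[-60,0,-80,0,1],[-60,0,-80,0,1],[-60,0,-80,0,1],[-60,0,-80,0,1]]}}

```text
t: 7.5
eef_pos: [384.6, -18.6, 146.5]
tcp_rot: [-3.142, 0.0, 0.355]
ft_force: [0.1, 0.1, 0.2]
opening: 0.878
grip_force: 0.0
```

```bash
python3 -c "
from h import *
snap('wrist','f',z=1.5)"
```

```text
(no output)
```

View pics/f.png

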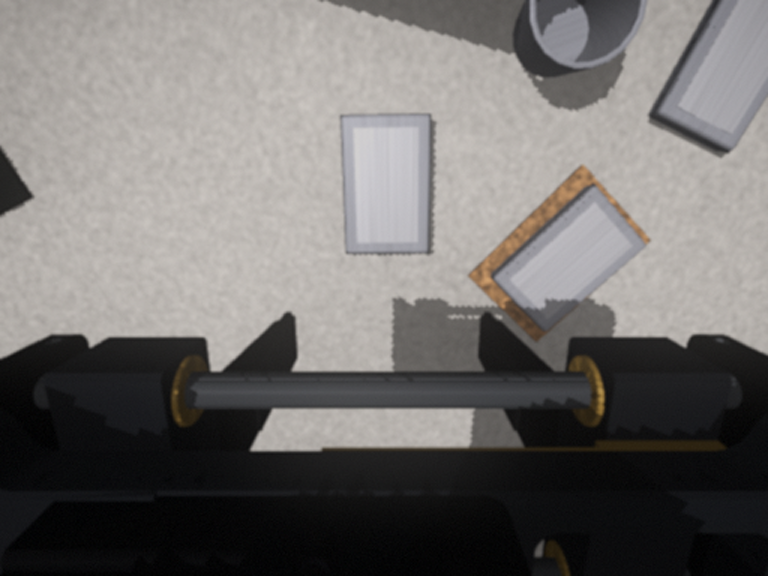

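Tin A is still in place with corners (341,115),(431,115),(430,253),(346,253), square to the tool. The first tin is undisturbed on the mat.

```bash
python3 -c "
from h import *
m,y=rect('f',[(341,115),(431,115),(430,253),(346,253)],16)
rect('f',[(584,165),(650,240),(538,342),(469,274)],4)
rect('f',[(596,183),(648,240),(549,334),(493,277)],20)
go(m[0],m[1],7,y)"
```

```text
centre [442.7   2.8] yaw 21.2 [63. 99. 64. 99.]
centre [ 438.2 -145.4] yaw -23.1 [ 82. 118.  85. 118.]
centre [ 440.1 -146.6] yaw -22.7 [ 61. 101.  67.  99.]
shift [ 62.    0.3 139.2] roll -0.8 yaw now 20.38 pos [384.6 -18.5 146.2] t 7.55 g 0.9212633198352712 0.0
```

Emit:
{"fn": "arm_command", "kwargs": {"targets": [[40,0,40,0,1],[61,0,80,0,1],[61,0,120,0,1],[61,0,139,0,0.8],[61,0,139,0,0.5]]}}

```text
t: 8.05
eef_pos: [440.0, 3.1, 4.6]
tcp_rot: [-3.138, 0.006, 0.356]
ft_force: [-0.1, 0.0, 0.4]
opening: 0.882
grip_force: 0.0
```

Emit:
{"fn": "arm_command", "kwargs": {"targets": [[0,0,0,0,0.5],[0,0,0,0,0.5],[0,0,0,0,0.5],[0,0,0,0,0.5],[0,0,0,0,0.5]]}}

```text
t: 8.55
eef_pos: [441.9, 2.5, 9.0]
tcp_rot: [3.141, -0.002, 0.355]
ft_force: [-1.7, 0.3, 8.3]
opening: 0.667
grip_force: 30.0
```

Emit:
{"fn": "arm_command", "kwargs": {"targets": [[0,0,-30,0,0.5],[0,0,-60,0,0.5],[0,0,-60,0,0.5]]}}

```text
t: 8.85
eef_pos: [442.8, 2.4, 71.1]
tcp_rot: [3.139, -0.005, 0.356]
ft_force: [0.2, -0.1, -2.0]
opening: 0.665
grip_force: 30.0
```

```bash
python3 -c "
from h import *
go(438.3,-146,60,-23.5)"
```

```text
shift [-55.9 137.5  11.2] roll 43.9 yaw now 20.37 pos [442.8   2.4  71.1] t 8.85 g 0.6646655209043071 29.981954097747803
```

Emit:
{"fn": "arm_command", "kwargs": {"targets": [[-55.5,137.5,0,44,0.5],[-55.5,137.5,0,44,0.5],[-55.5,137.5,0,44,0.5],[-55.5,137.5,0,44,0.5],[-55.5,137.5,0,44,0.5]]}}

```text
t: 9.35
eef_pos: [436.8, -147.2, 67.5]
tcp_rot: [3.142, 0.0, -0.404]
ft_force: [-0.2, 0.5, -1.1]
opening: 0.664
grip_force: 30.0
```

Emit:
{"fn": "arm_command", "kwargs": {"targets": [[0,0,0,0,0.5],[0,0,0,0,0.5],[0,0,0,0,0.5],[0,0,0,0,0.5]]}}

```text
t: 9.75
eef_pos: [437.4, -145.4, 68.1]
tcp_rot: [3.142, -0.0, -0.392]
ft_force: [0.3, 0.3, -1.6]
opening: 0.666
grip_force: 30.0
```

```bash
python3 -c "
from h import *
go(438.5,-146,29.5,-23.5)"
```

```text
shift [ 1.3  0.2 38.6] roll 1.1 yaw now -22.44 pos [ 437.4 -145.4   68.1] t 9.75 g 0.6663484844239905 29.982047975063324
```

Emit:
{"fn": "arm_command", "kwargs": {"targets": [[1,0,25,1,0.5],[1,0,36,1,0.5],[1,0,39,1,0.5],[1,0,39,1,0.5],[1,0,39,1,0.5]]}}

```text
t: 10.25
eef_pos: [438.3, -146.0, 29.3]
tcp_rot: [3.142, 0.0, -0.411]
ft_force: [-0.0, 0.2, -1.3]
opening: 0.666
grip_force: 30.0
```

Emit:
{"fn": "arm_command", "kwargs": {"targets": [[0,0,1,0,0.9],[0,0,1,0,0.9],[0,0,1,0,0.9],[0,0,-40,0,1],[0,0,-80,0,1]]}}

```text
t: 10.75
eef_pos: [437.7, -145.8, 109.5]
tcp_rot: [-3.142, 0.003, -0.412]
ft_force: [-0.8, -0.2, -0.4]
opening: 0.983
grip_force: 0.0
```

Emit:
{"fn": "arm_command", "kwargs": {"targets": [[60,20,-40,-20,1],[80,20,-60,-23,1],[80,20,-60,-23,1],[80,20,-60,-23,1],[80,20,-60,-23,1]]}}

```text
t: 11.25
eef_pos: [502.7, -195.9, 168.5]
tcp_rot: [-3.141, 0.001, -0.014]
ft_force: [0.2, -0.2, -0.5]
opening: 0.998
grip_force: 0.0
```

```bash
python3 -c "
from h import *
snap('wrist','g',z=1.5);go(601.4,-191.2,7,-2.4)"
```

```text
shift [ 98.9  -5.8 161.2] roll 1.6 yaw now -0.76 pos [ 502.7 -195.8  168.4] t 11.3 g 0.9999127384220912 0.0
```

View pics/g.png

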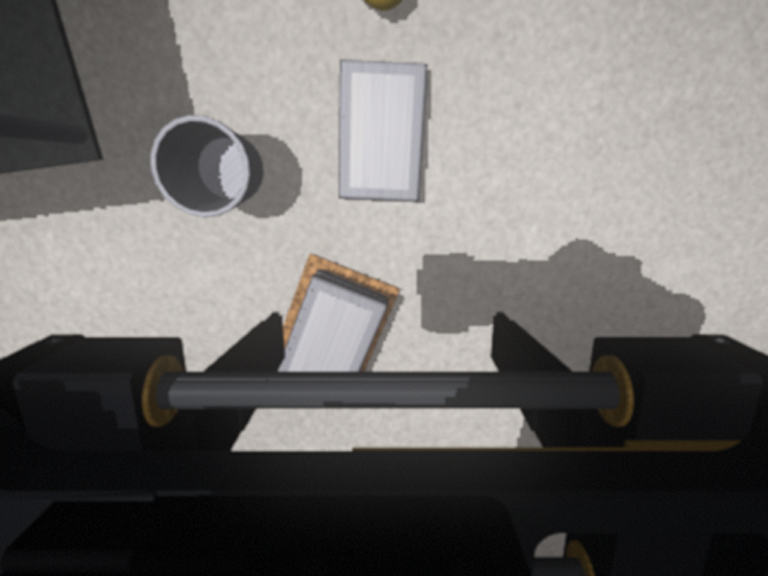

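Tin B is at (341,60),(427,66),(420,202),(340,197). The pile of two looks square on the mat and the mug is clear at (200,166).

```bash
python3 -c "
from h import *
m,y=rect('g',[(341,60),(427,66),(420,202),(340,197)],16)
go(m[0],m[1],8,y)"
```

```text
centre [ 603.1 -193.6] yaw -2.8 [63. 98. 64. 98.]
shift [100.7  -3.5 160.2] roll 2.0 yaw now -0.76 pos [ 502.7 -195.8  168.4] t 11.3 g 0.9999127384220912 0.0
```

Emit:
{"fn": "arm_command", "kwargs": {"targets": [[50,-3,30,2,1],[100,-3,60,2,1],[100,-3,100,2,1],[100,-3,140,2,1],[100,-3,159,2,0.9]]}}

```text
t: 11.8
eef_pos: [601.5, -193.0, 5.5]
tcp_rot: [-3.139, 0.006, -0.047]
ft_force: [-0.3, 0.0, 0.7]
opening: 0.958
grip_force: 0.0
```

Emit:
{"fn": "arm_command", "kwargs": {"targets": [[0,0,0,0,0.5],[0,0,0,0,0.5],[0,0,0,0,0.5],[0,0,0,0,0.5],[0,0,0,0,0.5]]}}

```text
t: 12.3
eef_pos: [604.1, -194.7, 11.7]
tcp_rot: [3.141, -0.002, -0.046]
ft_force: [-2.1, 1.5, 8.4]
opening: 0.666
grip_force: 30.0
```

Emit:
{"fn": "arm_command", "kwargs": {"targets": [[0,0,0,0,0.5],[0,0,-40,0,0.5],[0,0,-80,0,0.5],[0,0,-80,0,0.5]]}}

```text
t: 12.7
eef_pos: [605.8, -195.4, 95.7]
tcp_rot: [3.138, -0.008, -0.045]
ft_force: [1.0, -1.4, -2.5]
opening: 0.67
grip_force: 30.0
```

```bash
python3 -c "
from h import *
go(438.3,-146,80,-23.5)"
```

```text
shift [-169.6  -41.8   14.2] roll 20.9 yaw now -2.61 pos [ 605.8 -195.4   95.7] t 12.7 g 0.6695034530381668 29.997355341911316
```

Emit:
{"fn": "arm_command", "kwargs": {"targets": [[-50,-12,10,7,0.5],[-100,-24,10,14,0.5],[-150,-36,10,21,0.5],[-168,-41,10,21,0.5],[-168,-41,10,21,0.5]]}}

```text
t: 13.2
eef_pos: [434.6, -144.7, 80.3]
tcp_rot: [3.142, 0.002, -0.412]
ft_force: [0.5, 0.3, -2.0]
opening: 0.668
grip_force: 30.0
```

Emit:
{"fn": "arm_command", "kwargs": {"targets": [[0,0,0,0,0.5],[0,0,0,0,0.5],[0,0,0,0,0.5]]}}

```text
t: 13.5
eef_pos: [438.5, -146.2, 80.0]
tcp_rot: [3.141, -0.001, -0.412]
ft_force: [-0.3, 0.3, -1.2]
opening: 0.668
grip_force: 30.0
```

```bash
python3 -c "
from h import *
go(439,-146.5,48,-23.5)"
```

```text
shift [ 0.6  0.1 32. ] roll -0.1 yaw now -23.59 pos [ 438.5 -146.2   80. ] t 13.5 g 0.6683494561493982 29.997360706329346
```

Emit:
{"fn": "arm_command", "kwargs": {"targets": [[0,0,20,0,0.5],[0,0,29,0,0.5],[0,0,32,0,0.5],[0,0,33,0,0.5],[0,0,33,0,0.5]]}}

```text
t: 14.0
eef_pos: [437.5, -145.8, 47.7]
tcp_rot: [3.142, 0.001, -0.412]
ft_force: [-2.9, 1.0, 6.2]
opening: 0.669
grip_force: 30.0
```

Emit:
{"fn": "arm_command", "kwargs": {"targets": [[0,0,0,0,0.9],[0,0,0,0,0.9],[0,0,0,0,0.9],[0,0,-45,0,1],[0,0,-90,0,1]]}}

```text
t: 14.5
eef_pos: [437.1, -145.7, 137.4]
tcp_rot: [-3.141, 0.003, -0.412]
ft_force: [-0.2, -1.2, -0.1]
opening: 0.984
grip_force: 0.0
```

```bash
python3 -c "
from h import *
go(400,100,180,20);go(339.5,361.6,140,43)"
```

```text
shift [-132.5 -210.3  -42.1] roll -43.6 yaw now -23.61 pos [ 437.1 -145.7  137.4] t 14.5 g 0.9835680442356219 0.0
shift [-292.6 -425.7   -1.5] roll -66.6 yaw now -23.61 pos [ 437.1 -145.7  137.4] t 14.5 g 0.9835680442356219 0.0
```

Emit:
{"fn": "arm_command", "kwargs": {"targets": [[-95,-249,-10,-43,1],[-95,-249,-10,-43,1],[-95,-249,-10,-43,1],[-95,-249,-10,-43,1],[-95,-249,-10,-43,1]]}}

```text
t: 15.0
eef_pos: [449.3, 105.6, 146.8]
tcp_rot: [3.141, -0.0, 0.344]
ft_force: [1.7, -0.7, -0.9]
opening: 1.0
grip_force: 0.0
```

```bash
python3 -c "
from h import *
go(330,352,160,43)"
```

```text
shift [ -29.2 -272.2  -13.3] roll -23.3 yaw now 19.71 pos [449.3 105.6 146.8] t 15.0 g 0.9996577203345431 0.0
```

Emit:
{"fn": "arm_command", "kwargs": {"targets": [[-29,-258,-14,-23,1],[-29,-258,-14,-23,1],[-29,-258,-14,-23,1],[-29,-258,-14,-23,1],[-29,-258,-14,-23,1]]}}

```text
t: 15.5
eef_pos: [339.7, 330.2, 160.2]
tcp_rot: [3.141, -0.0, 0.74]
ft_force: [1.4, 0.6, 0.0]
opening: 0.998
grip_force: 0.0
```

Emit:
{"fn": "arm_command", "kwargs": {"targets": [[0,0,-5,0,1],[0,0,-5,0,1],[0,0,-5,0,1],[0,0,-5,0,1]]}}

```text
t: 15.9
eef_pos: [341.5, 327.3, 164.8]
tcp_rot: [3.141, 0.0, 0.737]
ft_force: [-0.6, -1.9, -0.4]
opening: 1.0
grip_force: 0.0
```

```bash
python3 -c "
from h import *
snap('wrist','i',z=1.5);go(339.5,361.6,140,43);snap('top','j',crop=(60,60,460,330),z=2)"
```

```text
shift [ 21.5 -26.7  24.8] roll -0.8 yaw now 42.25 pos [341.6 327.4 164.8] t 15.95 g 0.9987345103551812 0.0
```

View pics/i.png

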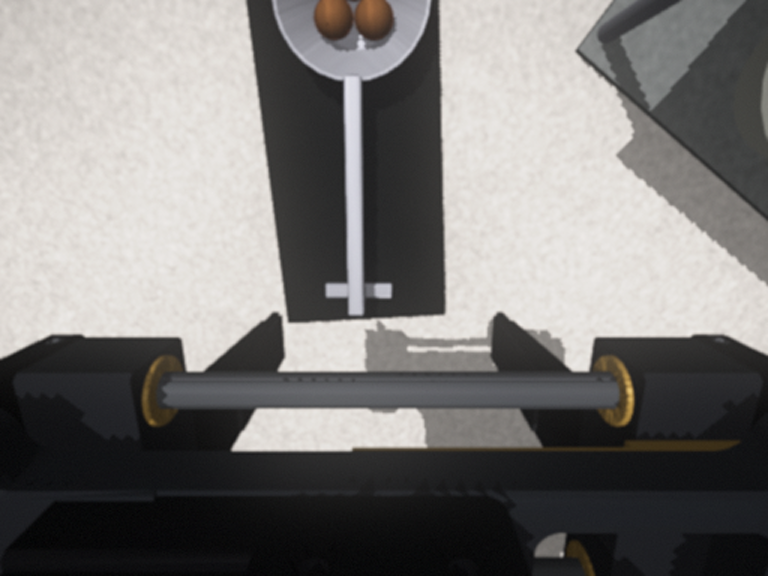

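View pics/j.png

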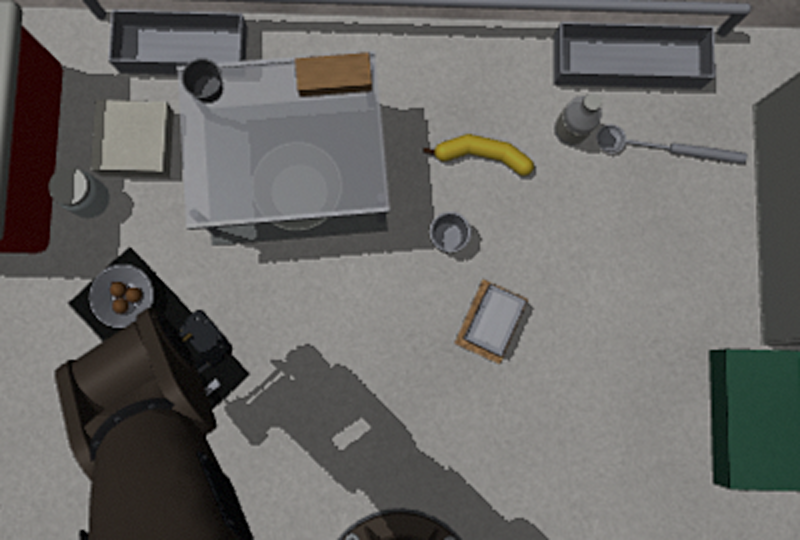

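The wrist picture shows the handle's top from (352,78) to (356,314), the end being 219 mm from the cup's axis. The top picture shows no other tins, three nuts in the dipper, and the pile on its mat.

```bash
python3 -c "
from h import *
P=px('i',np.array([(352,78),(356,314)])/1.5,42)[:,:2]; e=P[0]-P[1]; u=e/np.linalg.norm(e); y=np.degrees(np.arctan2(u[1],u[0]))
print(P,np.linalg.norm(e),y,'cup',P[1]+219*u,'mid',P[1]+139*u)
rect('i',[(248,0),(438,0),(446,313),(289,321)],4)
g=P[1]+54*u; print(g); go(*g,80,y); go(*g,17,y)
M=px('i',np.array([(289,321),(446,313)])/1.5,4)[:,:2]; m=M.mean(0); print('mat end',M, 'mat centre by end', m+150*u)
Q=px('j',np.array([[188,228],[387,211],[182,68],[373,56]])/2+60,188)[:,:2]; print('shelf',Q)
B=px('j',np.array([[297,186]])/2+60,58); print('bowl',B)"
```

```text
[[424.42873422 434.08710112]
 [300.07905001 322.190983  ]] 167.28294955661244 41.98247781808747 cup [462.87257388 468.68080717] mid [403.40461995 415.16854264]
centre [377.6 393.1] yaw 45.6 [137. 240. 138. 247.]
[340.21991891 358.31176157]
shift [ 19.8 -23.7  84.8] roll 0.3 yaw now 42.25 pos [341.5 327.5 164.8] t 16.0 g 0.9995660863055964 0.0
shift [ 19.8 -23.7 147.8] roll 0.3 yaw now 42.25 pos [341.5 327.5 164.8] t 16.0 g 0.9995660863055964 0.0
mat end [[243.24668705 354.70691375]
 [341.51360764 257.42119045]] mat centre by end [403.88256096 406.3995481 ]
shelf [[549.98253525 328.61185715]
 [583.49097556  36.62784026]
 [794.63851414 351.77274491]
 [821.93650916  63.96031656]]
bowl [[647.22747922 185.00073782  58.        ]]
```

Emit:
{"fn": "arm_command", "kwargs": {"targets": [[20,-24,45,0,0.5],[20,-24,90,0,0.4],[20,-24,130,0,0.4],[20,-24,147,0,0.4],[20,-24,147,0,0.4]]}}

```text
t: 16.5
eef_pos: [339.1, 358.3, 15.7]
tcp_rot: [-3.141, 0.005, 0.738]
ft_force: [1.0, -0.7, 1.1]
opening: 0.637
grip_force: 0.0
```

Emit:
{"fn": "arm_command", "kwargs": {"targets": [[0,0,0,0,0],[0,0,0,0,0],[0,0,0,0,0],[0,0,0,0,0],[0,0,0,0,0]]}}

```text
t: 17.0
eef_pos: [339.7, 359.8, 18.5]
tcp_rot: [3.141, -0.001, 0.74]
ft_force: [0.3, -0.7, -0.0]
opening: 0.213
grip_force: 0.0
```

Emit:
{"fn": "arm_command", "kwargs": {"targets": [[0,0,0,0,0],[0,0,0,0,0]]}}

```text
t: 17.2
eef_pos: [339.6, 359.7, 18.2]
tcp_rot: [3.142, -0.0, 0.739]
ft_force: [-0.7, -2.1, 6.0]
opening: 0.125
grip_force: 30.0
```

Emit:
{"fn": "arm_command", "kwargs": {"targets": [[0,0,-5,0,0],[0,0,-10,0,0],[0,0,-20,0,0],[0,0,-30,0,0],[0,0,-30,0,0]]}}

```text
t: 17.7
eef_pos: [339.9, 360.1, 49.5]
tcp_rot: [3.141, -0.002, 0.74]
ft_force: [0.0, -0.8, -2.6]
opening: 0.123
grip_force: 30.0
```

```bash
python3 -c "
from h import *
snap('wrist','k');snap('scene','l',crop=(180,60,400,225),z=3);go(340,358,17,42)
import cv2
a=cv2.imread('pics/k.png')[:260]; b=cv2.imread('pics/l.png'); b=cv2.resize(b,(512,384)); cv2.imwrite('pics/kl.png',np.vstack([a,b])[:, :])
s=env.state(); print(s['ft_force'],s['moment'])"
```

```text
shift [-0.9  1.6 31.3] roll 0.4 yaw now 42.37 pos [339.6 359.7  48.3] t 17.8 g 0.12360121845819615 29.99829411506653
[-0.47457675 -0.70765539 -3.01183008] [-0.22645181  0.16945351 -0.00451497]
```

View pics/l.png

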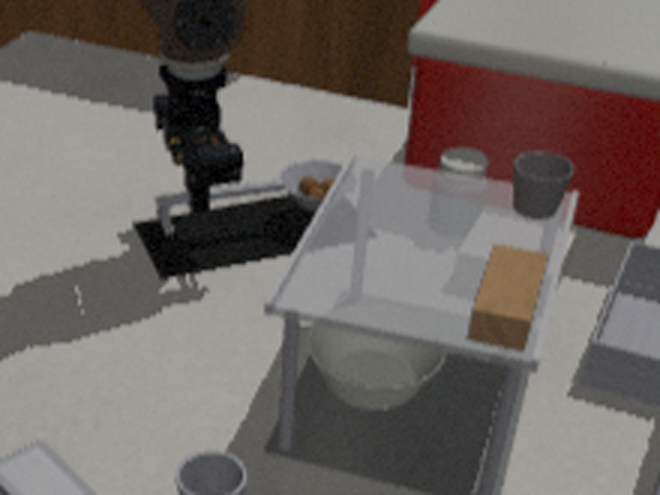

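The dipper is held level above its mat, nuts inside. At 30 N it does not droop, so I'll test a weaker grip here, where the mat catches it.

Emit:
{"fn": "arm_command", "kwargs": {"targets": [[0,0,0,0,0.124],[0,0,0,0,0.124]]}}

```text
t: 18.0
eef_pos: [339.4, 359.6, 47.7]
tcp_rot: [3.142, 0.001, 0.739]
ft_force: [0.4, 0.7, -2.2]
opening: 0.123
grip_force: 13.8
```

Emit:
{"fn": "arm_command", "kwargs": {"targets": [[0,0,0,0,0.127],[0,0,0,0,0.127]]}}

```text
t: 18.2
eef_pos: [339.6, 359.8, 47.9]
tcp_rot: [3.141, -0.0, 0.739]
ft_force: [0.0, 0.5, 0.2]
opening: 0.124
grip_force: 0.0
```

```bash
python3 -c "
from h import *
s=env.state(); print(s['ft_force'],s['moment'],s['opening'],s['grip_force'])"
```

```text
[0.03309888 0.50809236 0.22507355] [-0.05269627 -0.05079248 -0.03829551] 0.12446469575327218 0.0
```

Emit:
{"fn": "arm_command", "kwargs": {"targets": [[-10,15,-50,0,0.4],[-20,30,-100,0,0.4],[-30,30,-117,0,0.4],[-30,30,-117,0,0.4],[-30,30,-117,0,0.4]]}}

```text
t: 18.7
eef_pos: [337.7, 317.4, 164.9]
tcp_rot: [3.141, -0.001, 0.739]
ft_force: [0.3, 0.4, 0.3]
opening: 0.392
grip_force: 0.0
```

```bash
python3 -c "
from h import *
snap('wrist','m',z=1);snap('top','n',crop=(60,140,260,290),z=2); snap('scene','o',crop=(220,110,320,160),z=4)
import cv2
c=np.zeros((520,920,3),np.uint8)
a=cv2.imread('pics/m.png'); c[:384,:512]=a; b=cv2.imread('pics/n.png'); c[:300,512:912]=b; d=cv2.imread('pics/o.png'); c[300:500,512:912]=d
cv2.imwrite('pics/mn.png',c[:500,:912][:, 112:]); print(c.shape)"
```

```text
(520, 920, 3)
```

View pics/mn.png

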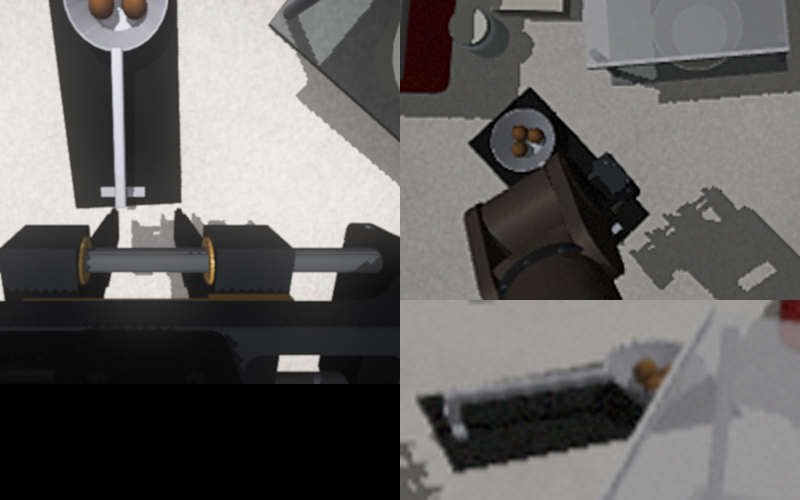

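The dipper came down level on the mat with its three nuts inside; the handle now runs from (229,50) to (234,207) in the wrist frame.

```bash
python3 -c "
from h import *
P=px('m',np.array([(228.5,50),(234,207)]),42)[:,:2]; e=P[0]-P[1]; u=e/np.linalg.norm(e); y=np.degrees(np.arctan2(u[1],u[0]))
print(P,np.linalg.norm(e),y,'cup',P[1]+219*u)
g=P[1]+54*u; print(g); go(*g,17,y)"
```

```text
[[417.77219339 430.2435934 ]
 [295.88131447 316.99840544]] 166.3786613773882 42.89424669975789 cup [456.32317801 466.06016588]
[335.44232192 353.75336007]
shift [ 23.5 -28.1 146.7] roll -0.5 yaw now 42.39 pos [337.3 317.3 163.7] t 18.85 g 0.40133148969597354 0.0
```

Emit:
{"fn": "arm_command", "kwargs": {"targets": [[23,-28,45,0,0.4],[23,-28,90,0,0.35],[23,-28,130,0,0.3],[23,-28,146,0,0.2],[23,-28,146,0,0.1]]}}

```text
t: 19.35
eef_pos: [334.3, 352.7, 15.7]
tcp_rot: [-3.141, 0.006, 0.74]
ft_force: [0.2, 0.6, 0.3]
opening: 0.185
grip_force: 0.0
```

Emit:
{"fn": "arm_command", "kwargs": {"targets": [[0,0,0,0,0],[0,0,0,0,0],[0,0,0,0,0],[0,0,0,0,0],[0,0,0,0,0]]}}

```text
t: 19.85
eef_pos: [335.8, 353.5, 19.5]
tcp_rot: [3.141, -0.001, 0.739]
ft_force: [-0.3, 0.7, -3.1]
opening: 0.12
grip_force: 30.0
```

Emit:
{"fn": "arm_command", "kwargs": {"targets": [[0,0,-5,0,0],[0,0,-20,0,0],[0,0,-30,0,0],[0,0,-30,0,0],[0,0,-30,0,0]]}}

```text
t: 20.35
eef_pos: [335.7, 353.5, 49.1]
tcp_rot: [3.141, -0.001, 0.739]
ft_force: [0.0, 0.5, -2.1]
opening: 0.124
grip_force: 30.0
```

```bash
python3 -c "
from h import *
s=env.state(); print(s['ft_force'],s['moment'],s['opening'],s['grip_force'])
u=np.array([.993,.118]); b=np.array([649,184.8])
for sg in (-300,-225): 
    p=b+sg*u; print(p); go(*p,113,6.8)"
```

```text
[ 0.0169915   0.45320905 -2.050472  ] [-0.1837335   0.18370335 -0.0028888 ] 0.12386117549301795 29.99953418970108
[351.1 149.4]
shift [-126.1  161.2  -63.9] roll 35.6 yaw now 42.37 pos [335.7 353.5  49.1] t 20.35 g 0.12386117549301795 29.99953418970108
[425.575 158.25 ]
shift [-65.1 204.8 -63.9] roll 35.6 yaw now 42.37 pos [335.7 353.5  49.1] t 20.35 g 0.12386117549301795 29.99953418970108
```

Emit:
{"fn": "arm_command", "kwargs": {"targets": [[0,0,-22,0,0],[0,0,-44,0,0],[-13,21,-44,4,0],[-26,43,-44,8,0],[-39,64,-44,12,0]]}}

```text
t: 20.85
eef_pos: [349.8, 279.0, 92.6]
tcp_rot: [3.141, 0.0, 0.528]
ft_force: [1.1, -0.2, -2.5]
opening: 0.123
grip_force: 30.0
```

Emit:
{"fn": "arm_command", "kwargs": {"targets": [[-11,31,0,6,0],[-22,62,0,12,0],[-28,84,0,17,0],[-33,105,0,21,0],[-38,125,0,23.6,0]]}}

```text
t: 21.35
eef_pos: [380.4, 151.8, 92.5]
tcp_rot: [3.141, 0.001, 0.115]
ft_force: [0.4, -0.1, -2.5]
opening: 0.122
grip_force: 30.0
```

Emit:
{"fn": "arm_command", "kwargs": {"targets": [[0,0,0,0,0],[0,0,0,0,0],[0,0,0,0,0]]}}

```text
t: 21.65
eef_pos: [380.1, 153.3, 92.8]
tcp_rot: [3.142, 0.0, 0.119]
ft_force: [-0.2, -0.2, -2.5]
opening: 0.122
grip_force: 30.0
```

```bash
python3 -c "
from h import *
s=env.state(); print(s['ft_force'],s['moment'])
snap('top','p',crop=(100,100,300,280),z=3); go(425.6,158.3,93,6.8)"
```

```text
[-0.23274068 -0.20357427 -2.46494361] [-0.00355571  0.26993047  0.02096771]
shift [45.7  0.5 -0.2] roll 0.0 yaw now 6.85 pos [380.2 153.4  92.8] t 21.7 g 0.12412169725679185 29.996927082538605
```

View pics/p.png

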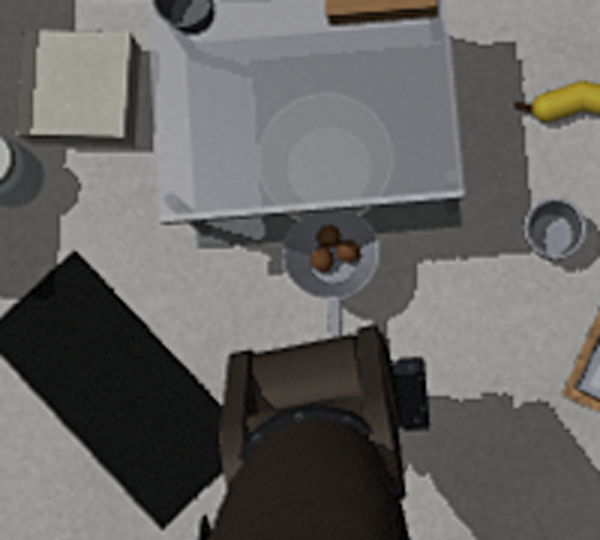

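The cup at (331,253) points straight at the bowl (325,160), with the nuts inside.

Emit:
{"fn": "arm_command", "kwargs": {"targets": [[12,0,0,0,0],[24,0,0,0,0],[36,0,0,0,0],[36,0,0,0,0],[36,0,0,0,0]]}}

```text
t: 22.2
eef_pos: [409.7, 156.5, 91.6]
tcp_rot: [3.14, 0.016, 0.12]
ft_force: [-27.4, -2.4, 7.6]
opening: 0.123
grip_force: 30.0
```

Emit:
{"fn": "arm_command", "kwargs": {"targets": [[0,0,0,0,0.1245],[0,0,0,0,0.1245]]}}

```text
t: 22.4
eef_pos: [410.0, 156.6, 91.8]
tcp_rot: [3.14, 0.014, 0.12]
ft_force: [-18.4, -2.0, 4.1]
opening: 0.126
grip_force: 11.9
```

```bash
cat >> h.py <<'E'
def m():
    s=env.state(); Rt=Rm(s["tcp_rot"]).T
    b=np.array([649,184.8]); u=np.array([.993,.118]); p=s["eef_pos"]; d=p[:2]-b
    print("t",round(float(s["t"]),2),"grip s,lat,z",(d@u).round(1),(d@[-u[1],u[0]]).round(1),(p[2]+19).round(1),"F",np.round(s["ft_force"],2),"M",np.round(s["moment"],3),"op",s["opening"].round(4),"g",s["grip_force"].round(1))
E
python3 -c "
from h import *
m()"
```

```text
Traceback (most recent call last):
  File "h.py", line 40, in m
    print("t",round(float(s["t"]),2),"grip s,lat,z",(d@u).round(1),(d@[-u[1],u[0]]).round(1),(p[2]+19).round(1),"F",np.round(s["ft_force"],2),"M",np.round(s["moment"],3),"op",s["opening"].round(4),"g",s["grip_force"].round(1))
                                                                                                                                                                               ^^^^^^^^^^^^^^^^^^
AttributeError: 'float' object has no attribute 'round'
```

```bash
sed -i 's/s\["opening"\].round(4)/round(s["opening"],4)/; s/s\["grip_force"\].round(1)/round(s["grip_force"],1)/' h.py; python3 -c "
from h import *
m()
import cv2
snap('scene','q',crop=(220,90,390,240),z=3); snap('top','r',crop=(150,120,290,260),z=2)
a=cv2.imread('pics/q.png');b=cv2.imread('pics/r.png');c=np.zeros((450,790,3),np.uint8);c[:,:510]=a;c[:280,510:]=b;cv2.imwrite('pics/qr.png',c)"
```

```text
t 22.4 grip s,lat,z -240.6 0.2 110.8 F [-18.4   -2.02   4.11] M [-0.255  3.169  0.077] op 0.1256 g 11.9
```

View pics/qr.png

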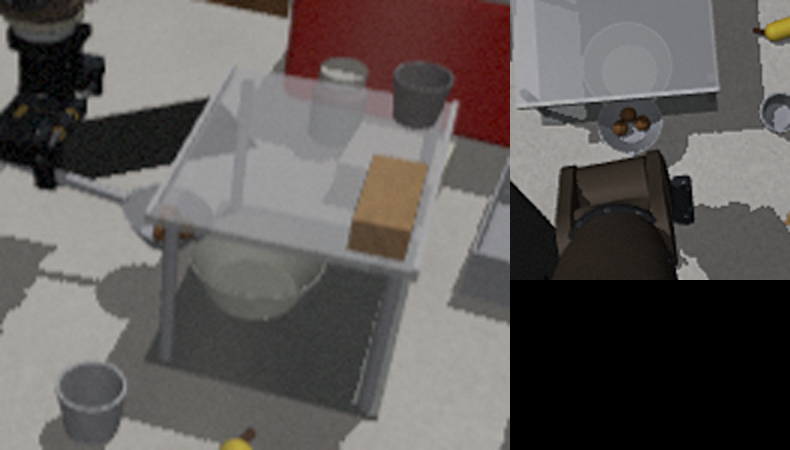

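```bash
python3 -c "
from h import *
print('cup',px('r',[[210.5,182.5]],112), px('p',np.array([[331,253]])/3+100,112), px('p',[[100+325/3,100+160/3]],58))
print('expected cup pix', proj('r',[[574,176,112]]), 'bowl centre scene',proj('q',[[649,185,58]]))
b=np.array([649,185,58]);
for a in (0,90,180,270): print(((proj('q',b+[75*np.cos(np.radians(a)),75*np.sin(np.radians(a)),0])-[220,90])*3).round())
c=np.array([574,176,78]);
for a in (0,90,180,270): print('cup rim',((proj('q',c+[52*np.cos(np.radians(a)),52*np.sin(np.radians(a)),34])-[220,90])*3).round())
c[0]-=165*.993; c[1]-=165*.118
print('grip',((proj('q',c+[0,0,32])-[220,90])*3).round())
E=np.array([[550,328.6,183],[583.5,36.6,183]]); print('shelf front edge',((proj('q',E)-[220,90])*3).round())"
```

```text
cup [[540.89441152 169.15891324 112.        ]] [[535.08788616 169.45065687 112.        ]] [[646.09175572 185.50394153  58.        ]]
expected cup pix [[208.73554904 172.01595431]] bowl centre scene [[304.49928602 173.85858333]]
[[321. 271.]]
[[277. 215.]]
[[189. 233.]]
[[228. 292.]]
cup rim [[234. 210.]]
cup rim [[207. 172.]]
cup rim [[144. 185.]]
cup rim [[169. 223.]]
grip [[ 45. 170.]]
shelf front edge [[226.  69.]
 [143. 215.]]
```

The nose of the dipper has drooped in the grip by roughly 15 degrees, so the cup's front met the outside of the bowl's near rim. The nuts are still inside. I'll grip firmly, back off and lift.

Emit:
{"fn": "arm_command", "kwargs": {"targets": [[-8,0,0,0,0],[-15,0,0,0,0],[-22,0,-10,0,0],[-22,0,-20,0,0],[-22,0,-30,0,0]]}}

```text
t: 23.0
eef_pos: [394.7, 154.6, 124.3]
tcp_rot: [-3.142, -0.001, 0.118]
ft_force: [-0.4, -0.6, -2.5]
opening: 0.123
grip_force: 30.0
```

Emit:
{"fn": "arm_command", "kwargs": {"targets": [[0,0,-10,0,0],[0,0,-20,0,0],[0,0,-25,0,0],[0,0,-25,0,0],[0,0,-25,0,0]]}}

```text
t: 23.5
eef_pos: [394.2, 154.4, 147.9]
tcp_rot: [3.141, 0.0, 0.118]
ft_force: [-0.1, 0.2, -2.8]
opening: 0.124
grip_force: 30.0
```

```bash
python3 -c "
from h import *
m()
d,_=None,None
s,d=snap('scene','s',crop=(220,90,390,240),z=3); s,d=snap('top','u',crop=(150,120,290,260),z=4)
im=d['frame'].astype(int); r=im[...,0]-im[...,2]; M=(r>45)&(im[...,0]<170); M[:150]=0; M[:, :170]=0; M[220:]=0;M[:,260:]=0
ys,xs=np.nonzero(M); print('nut px',len(xs),xs.mean(),ys.mean())"
```

```text
t 23.5 grip s,lat,z -256.6 -0.1 166.9 F [-0.13  0.2  -2.75] M [-0.032  0.228  0.035] op 0.1244 g 30.0
nut px 63 207.88888888888889 182.71428571428572
```

```bash
cat >> h.py <<'E'
def fit(names,gs=np.arange(125,186,3),ts=np.arange(-6,84,2)):
    "best (grip distance from cup axis, nose-down tilt deg) by edge strength in scene/top pictures"
    a=np.radians(np.arange(0,360,4)); rim=np.c_[52*np.cos(a),52*np.sin(a),0*a+34]; base=np.c_[25*np.cos(a),25*np.sin(a),0*a]
    x=-np.arange(55,218,3.); hd=np.vstack([np.c_[x,0*x+k,0*x+z] for k in(-6,6) for z in(26,38)])
    P=np.vstack([rim,rim*[.94,.94,1],hd]); out=[]
    G={}
    for n in names:
        im=cv2.GaussianBlur(load(n)["d"]["frame"].astype(np.float32),(0,0),1.0)
        g=sum(np.hypot(cv2.Sobel(im[...,c],5,1,0),cv2.Sobel(im[...,c],5,0,1)) for c in range(3)); G[n]=np.minimum(g,np.percentile(g,97))
        s=load(n)["s"]; Rz=Rm([0,0,s["tcp_rot"][2]]); o=np.array(s["eef_pos"])+[0,0,19]
    for gg in gs:
        for t in ts:
            c,sn=np.cos(np.radians(t)),np.sin(np.radians(t)); R=Rz@np.array([[c,0,sn],[0,1,0],[-sn,0,c]])
            W=(P-[-gg,0,32])@R.T+o; v=0
            for n in names:
                uv=proj(n,W).astype(np.float32); v+=cv2.remap(G[n],uv[None,:,0],uv[None,:,1],cv2.INTER_LINEAR).mean()/G[n].mean()
            out.append((v,gg,t))
    out.sort(reverse=True); print([(round(float(v),2),int(g),int(t)) for v,g,t in out[:6]])
E
python3 -c "
from h import *
np.save('pics/p0.npy',load('p'))
fit(['p'],); fit(['s','u']); fit(['s']); fit(['u']); fit(['q','r'])"
```

```text
[(2.53, 164, 8), (2.49, 167, 10), (2.48, 164, 6), (2.48, 161, 4), (2.47, 161, 6), (2.45, 164, 10)]
[(7.46, 140, 10), (7.34, 140, 12), (7.27, 140, 8), (7.26, 143, 12), (7.25, 143, 10), (7.21, 137, 10)]
[(5.03, 128, -6), (5.01, 137, 12), (5.0, 125, -4), (5.0, 125, -6), (4.97, 140, 12), (4.97, 137, 10)]
[(2.47, 140, 10), (2.47, 140, 8), (2.46, 143, 12), (2.42, 137, 6), (2.4, 137, 4), (2.39, 140, 6)]
[(6.33, 131, 2), (6.29, 131, 0), (6.29, 128, 2), (6.29, 128, 0), (6.28, 131, 4), (6.25, 134, 2)]
```

Emit:
{"fn": "arm_command", "kwargs": {"targets": [[-12,-32,0,-4,0],[-25,-64,0,-8,0],[-26,-86,0,-13,0],[-28,-108,0,-18,0],[-29,-130,0,-23,0]]}}

```text
t: 24.1
eef_pos: [349.6, 281.0, 147.5]
tcp_rot: [3.141, 0.001, 0.524]
ft_force: [0.2, -0.6, -3.2]
opening: 0.125
grip_force: 30.0
```

Emit:
{"fn": "arm_command", "kwargs": {"targets": [[12,-20,10,-4,0],[24,-40,30,-8,0],[35,-60,50,-11,0],[45,-74,70,-14,0],[45,-74,90,-14,0]]}}

```text
t: 24.6
eef_pos: [352.6, 368.5, 56.5]
tcp_rot: [3.142, -0.0, 0.767]
ft_force: [0.3, 0.1, -2.2]
opening: 0.124
grip_force: 30.0
```

Emit:
{"fn": "arm_command", "kwargs": {"targets": [[0,0,8,0,0],[0,0,16,0,0],[0,0,24,0,0],[0,0,32,0,0],[0,0,36,0,0]]}}

```text
t: 25.1
eef_pos: [352.6, 366.5, 21.6]
tcp_rot: [3.142, -0.0, 0.763]
ft_force: [-2.3, -1.6, 0.6]
opening: 0.124
grip_force: 30.0
```

```bash
python3 -c "
from h import *
m(); go(353,369,17,43)"
```

```text
t 25.1 grip s,lat,z -272.9 215.4 40.6 F [-2.35 -1.64  0.56] M [-0.187  0.069 -0.008] op 0.1236 g 30.0
shift [ 2.  -1.5  4.6] roll 0.7 yaw now 43.74 pos [352.6 366.5  21.6] t 25.1 g 0.12358625834329193 30.000324547290802
```

Emit:
{"fn": "arm_command", "kwargs": {"targets": [[0,0,4,0,0],[0,0,4,0,0.25],[0,0,4,0,0.25],[-10,0,4,0,0.25],[-20,0,4,0,0.25]]}}

```text
t: 25.6
eef_pos: [337.4, 352.3, 17.8]
tcp_rot: [3.142, 0.0, 0.764]
ft_force: [0.7, 0.5, -0.1]
opening: 0.248
grip_force: 0.0
```

Emit:
{"fn": "arm_command", "kwargs": {"targets": [[-5,0,0,0,0.25],[-9,0,0,0,0.25],[-9,0,0,0,0],[-9,0,0,0,0],[-9,0,0,0,0]]}}

```text
t: 26.1
eef_pos: [331.8, 346.8, 18.0]
tcp_rot: [3.141, -0.0, 0.764]
ft_force: [0.6, 0.2, 1.8]
opening: 0.121
grip_force: 30.0
```

```bash
python3 -c "
from h import *
m(); 
s,d=snap('scene','v'); snap('top','w'); fit(['v','w'],ts=np.arange(-6,20,2)); fit(['v'],ts=np.arange(-6,20,2))"
```

```text
t 26.1 grip s,lat,z -295.9 198.3 37.0 F [0.59 0.24 1.8 ] M [-0.12  -0.057 -0.018] op 0.121 g 30.0
[(8.35, 170, 0), (8.21, 167, 0), (8.2, 170, 2), (8.16, 173, 2), (8.07, 167, -2), (8.0, 173, 0)]
[(5.13, 128, 4), (5.12, 131, 4), (5.07, 125, 4), (5.07, 134, 4), (5.05, 128, 6), (5.04, 125, 6)]
```

Emit:
{"fn": "arm_command", "kwargs": {"targets": [[0,0,-10,0,0],[0,0,-25,0,0],[0,0,-42,0,0],[0,0,-60,0,0],[0,0,-75,0,0]]}}

```text
t: 26.7
eef_pos: [331.4, 346.6, 94.2]
tcp_rot: [3.142, 0.0, 0.764]
ft_force: [0.4, 0.7, -2.2]
opening: 0.124
grip_force: 30.0
```

Emit:
{"fn": "arm_command", "kwargs": {"targets": [[-5,9,-12,2,0],[-12,21,-24,5,0],[-20,34,-36,8,0],[-28,47,-38,11,0],[-35,60,-38,13.5,0]]}}

```text
t: 27.2
eef_pos: [347.8, 277.5, 131.6]
tcp_rot: [3.141, -0.0, 0.523]
ft_force: [0.5, 0.4, -2.0]
opening: 0.127
grip_force: 30.0
```

Emit:
{"fn": "arm_command", "kwargs": {"targets": [[-7,21,0,5,0],[-14,42,0,10,0],[-21,63,0,15,0],[-26,80,0,18,0],[-31,97,0,20,0]]}}

```text
t: 27.7
eef_pos: [369.6, 177.9, 131.2]
tcp_rot: [3.141, 0.001, 0.174]
ft_force: [-0.2, -0.8, -2.9]
opening: 0.125
grip_force: 30.0
```

```bash
python3 -c "
from h import *
go(378,152,130,6.8);m(); snap('scene','x'); snap('top','y'); fit(['x','y'],ts=np.arange(-6,30,2))"
```

```text
shift [ 3.8 27.   1.2] roll 3.1 yaw now 9.94 pos [369.6 177.9 131.2] t 27.7 g 0.12453563529701726 29.99949485063553
t 27.7 grip s,lat,z -278.2 26.1 150.2 F [-0.19 -0.82 -2.92] M [-0.002  0.256 -0.067] op 0.1245 g 30.0
[(7.95, 167, 4), (7.87, 170, 4), (7.78, 164, 4), (7.7, 167, 2), (7.61, 167, 6), (7.57, 170, 2)]
```

Emit:
{"fn": "arm_command", "kwargs": {"targets": [[1,9,0,1,0],[3,18,0,2,0],[4,26,0,3,0],[4,26,0,3,0]]}}

```text
t: 28.2
eef_pos: [378.7, 154.2, 130.9]
tcp_rot: [3.141, 0.0, 0.125]
ft_force: [0.3, -0.4, -2.4]
opening: 0.119
grip_force: 30.0
```

```bash
python3 -c "
from h import *
go(420.6,157.7,131,6.8);m()"
```

```text
shift [42.   1.7 -0.1] roll 0.4 yaw now 7.17 pos [378.7 154.2 130.9] t 28.2 g 0.11946032017613391 30.000495314598083
t 28.2 grip s,lat,z -272.0 1.5 149.9 F [ 0.27 -0.38 -2.35] M [-0.111  0.224 -0.032] op 0.1195 g 30.0
```

Emit:
{"fn": "arm_command", "kwargs": {"targets": [[8,1,0,0,0],[18,1,0,0,0],[28,1,0,0,0],[37,1,0,0,0],[42,1,0,0,0]]}}

```text
t: 28.7
eef_pos: [421.4, 159.5, 130.8]
tcp_rot: [3.142, -0.0, 0.127]
ft_force: [0.9, 0.1, -1.7]
opening: 0.127
grip_force: 30.0
```

Emit:
{"fn": "arm_command", "kwargs": {"targets": [[0,0,0,0,0],[0,0,0,0,0]]}}

```text
t: 28.9
eef_pos: [420.0, 159.2, 130.8]
tcp_rot: [3.141, 0.001, 0.127]
ft_force: [0.2, -0.3, -2.1]
opening: 0.121
grip_force: 30.0
```

```bash
python3 -c "
from h import *
m(); snap('scene','x1'); snap('top','y1'); fit(['x1','y1'],ts=np.arange(-6,40,2))"
```

```text
t 28.9 grip s,lat,z -230.4 1.6 149.8 F [ 0.21 -0.3  -2.07] M [-0.     0.278  0.007] op 0.1212 g 30.0
[(5.83, 134, 16), (5.83, 134, 14), (5.78, 137, 16), (5.77, 131, 14), (5.72, 137, 14), (5.68, 131, 16)]
```

Emit:
{"fn": "arm_command", "kwargs": {"targets": [[0,0,0,0,0.124],[0,0,0,0,0.124],[0,0,0,0,0]]}}

```text
t: 29.3
eef_pos: [420.2, 159.2, 131.0]
tcp_rot: [3.142, -0.0, 0.127]
ft_force: [0.9, 0.6, -2.8]
opening: 0.123
grip_force: 30.0
```

```bash
python3 -c "
from h import *
g=[165,168]
fit(['x1','y1'],gs=g)
m(); snap('scene','x2'); snap('top','y2'); fit(['x2','y2'],gs=g);fit(['x2'],gs=g)"
```

```text
[(5.63, 168, 6), (5.62, 168, 4), (5.62, 165, 4), (5.59, 165, 6), (5.58, 165, 2), (5.54, 168, 2)]
t 29.3 grip s,lat,z -230.2 1.6 150.0 F [ 0.94  0.59 -2.77] M [-0.004  0.341  0.004] op 0.1226 g 30.0
[(5.54, 168, 6), (5.53, 165, 6), (5.5, 168, 12), (5.48, 165, 12), (5.48, 168, 4), (5.45, 165, 8)]
[(3.92, 165, 6), (3.88, 165, 12), (3.87, 168, 6), (3.83, 168, 12), (3.82, 165, 4), (3.81, 165, 8)]
```

Emit:
{"fn": "arm_command", "kwargs": {"targets": [[0,0,0,0,0.125],[0,0,0,0,0.125],[0,0,0,0,0.125]]}}

```text
t: 29.7
eef_pos: [420.6, 159.2, 131.1]
tcp_rot: [3.142, -0.001, 0.127]
ft_force: [0.6, -0.1, -1.1]
opening: 0.126
grip_force: 6.4
```

```bash
python3 -c "
from h import *
g=[165,168]
m(); snap('scene','x3'); snap('top','y3'); fit(['x3','y3'],gs=g);fit(['x3'],gs=g)"
```

```text
t 29.7 grip s,lat,z -229.8 1.6 150.1 F [ 0.64 -0.15 -1.13] M [-0.032 -0.081 -0.098] op 0.1263 g 6.4
[(5.45, 165, 14), (5.44, 165, 12), (5.39, 168, 20), (5.35, 168, 14), (5.31, 165, 10), (5.28, 168, 12)]
[(3.84, 165, 14), (3.83, 165, 12), (3.78, 168, 20), (3.77, 165, 22), (3.75, 168, 22), (3.73, 168, 14)]
```

```bash
python3 - <<'E'
import numpy as np
g=167
hull=np.array([[-25,0],[25,0],[52,34],[-52,34]])
for th,so in [(20,-72),(30,-76),(40,-80),(50,-84),(60,-88),(66,-89),(72,-89)]:
    c,s=np.cos(np.radians(th)),np.sin(np.radians(th))
    R=np.array([[c,s],[-s,c]])
    H=hull@R.T
    # lower boundary height above s=-75..-71 and clearance of lip from bowl inside wall line (-46,11)->(-71,58)
    z0=-1e9
    seg=[(H[0],H[1]),(H[1],H[2]),(H[3],H[0])]
    for x in np.linspace(-75,-71,5):
        for a,b in seg:
            if min(a[0],b[0])<=x-so<=max(a[0],b[0]) and abs(a[0]-b[0])>1e-6:
                z0=max(z0,58-(a[1]+(b[1]-a[1])*(x-so-a[0])/(b[0]-a[0])))
    # lip above inner wall/floor
    lip=H[2]; xl=so+lip[0]; floor=11 if xl>-46 else 11+(-46-xl)*47/25
    z0=max(z0,floor-lip[1]) ; z=z0+2
    G=np.array([-g,32])@R.T
    hx=so+G[0]+ (z+G[1]-183)/np.tan(np.radians(th)) 
    print(th,"origin",so,round(z,1),"lip",round(xl),round(z+lip[1]),"grip s,z",(so+G[0]).round(1),(z+G[1]).round(1),"handle top at shelf level s",round(hx+7/s,1),"cup top",round(z+H[3][1],1))
E
```

```text
20 origin -72 60.4 lip -12 75 grip s,z -218.0 147.6 handle top at shelf level s -294.9 cup top 110.1
30 origin -76 62.9 lip -14 66 grip s,z -204.6 174.1 handle top at shelf level s -206.0 cup top 118.3
40 origin -80 67.6 lip -18 60 grip s,z -187.4 199.4 handle top at shelf level s -156.9 cup top 127.0
50 origin -84 75.5 lip -25 58 grip s,z -166.8 224.0 handle top at shelf level s -123.3 cup top 137.2
60 origin -88 82.3 lip -33 54 grip s,z -143.8 242.9 handle top at shelf level s -101.1 cup top 144.4
66 origin -89 84.9 lip -37 51 grip s,z -127.7 250.4 handle top at shelf level s -90.0 cup top 146.2
72 origin -89 87.6 lip -41 49 grip s,z -110.2 256.3 handle top at shelf level s -79.0 cup top 147.6
```

Emit:
{"fn": "arm_command", "kwargs": {"targets": [[4,1,-4,0,0.125],[10,1,-10,0,0.125],[16,1,-17,0,0.125],[25,1,-24,0,0.125],[25,1,-24,0,0.125]]}}

```text
t: 30.3
eef_pos: [447.2, 161.6, 156.1]
tcp_rot: [-3.141, -0.003, 0.127]
ft_force: [1.2, 0.2, -1.1]
opening: 0.126
grip_force: 6.2
```

```bash
python3 -c "
from h import *
g=[162,165,168,171]
m(); snap('scene','x4'); snap('top','y4'); fit(['x4','y4'],gs=g);fit(['x4'],gs=g)"
```

```text
t 30.3 grip s,lat,z -203.2 0.8 175.1 F [ 1.19  0.23 -1.07] M [ 0.062 -0.288 -0.045] op 0.1255 g 6.2
[(4.85, 171, 30), (4.84, 168, 30), (4.8, 168, 32), (4.78, 165, 32), (4.77, 165, 30), (4.73, 171, 32)]
[(3.53, 168, 32), (3.52, 171, 30), (3.5, 165, 32), (3.5, 168, 30), (3.48, 162, 22), (3.48, 162, 24)]
```

Emit:
{"fn": "arm_command", "kwargs": {"targets": [[5,0,-8,0,0.125],[10,0,-16,0,0.125],[16,0,-25,0,0.125],[23,0,-33,0,0.125],[30,0,-42,0,0.125]]}}

```text
t: 30.9
eef_pos: [475.5, 165.3, 197.8]
tcp_rot: [3.142, -0.0, 0.127]
ft_force: [0.9, 1.3, -2.2]
opening: 0.126
grip_force: 6.3
```

```bash
python3 -c "
from h import *
g=[162,165,168,171]
m(); snap('scene','x5'); snap('top','y5'); fit(['x5','y5'],gs=g);fit(['x5'],gs=g)"
```

```text
t 30.9 grip s,lat,z -174.6 1.1 216.8 F [ 0.93  1.31 -2.2 ] M [0.014 0.041 0.028] op 0.1263 g 6.3
[(5.21, 168, 50), (5.2, 165, 50), (5.16, 171, 50), (5.15, 162, 50), (5.04, 168, 48), (5.02, 165, 48)]
[(3.51, 171, 48), (3.51, 168, 48), (3.47, 171, 46), (3.43, 165, 48), (3.42, 168, 46), (3.37, 162, 50)]
```

Emit:
{"fn": "arm_command", "kwargs": {"targets": [[5,0,-5,0,0.125],[11,0,-11,0,0.125],[18,0,-17,0,0.125],[24,0,-22,0,0.125],[29,0,-26,0,0.125]]}}

```text
t: 31.5
eef_pos: [504.3, 168.9, 223.3]
tcp_rot: [3.141, -0.0, 0.127]
ft_force: [-0.6, -0.2, -2.1]
opening: 0.129
grip_force: 6.5
```

```bash
cat >> h.py <<'E'
def nuts(n):
    im=load(n)["d"]["frame"].astype(int); M=((im[...,0]-im[...,2]>35)&(im[...,0]<190)).astype(np.uint8)
    k,_,st,ce=cv2.connectedComponentsWithStats(M)
    print("brown",[(st[i,4],ce[i].round(0)) for i in range(1,k) if st[i,4]>8])
E
python3 -c "
from h import *
g=[162,165,168,171]
m(); snap('scene','x6'); snap('top','y6'); fit(['x6','y6'],gs=g);fit(['x6'],gs=g); nuts('y5');nuts('y6'); print(proj('y6',[[649,185,20]]))"
```

```text
t 31.5 grip s,lat,z -145.6 1.3 242.3 F [-0.64 -0.16 -2.08] M [0.005 0.084 0.018] op 0.1289 g 6.5
[(4.83, 168, 46), (4.8, 171, 46), (4.78, 165, 46), (4.66, 171, 60), (4.64, 162, 46), (4.63, 168, 60)]
[(3.46, 171, 60), (3.45, 168, 60), (3.43, 165, 60), (3.39, 162, 60), (3.38, 165, 62), (3.38, 171, 58)]
brown [(np.int32(2062), array([ 71., 141.])), (np.int32(584), array([226.,  95.])), (np.int32(771), array([503., 138.])), (np.int32(492), array([302., 135.])), (np.int32(108), array([507., 204.])), (np.int32(108), array([297., 217.])), (np.int32(19), array([307., 238.]))]
brown [(np.int32(2190), array([ 71., 141.])), (np.int32(585), array([226.,  95.])), (np.int32(772), array([503., 138.])), (np.int32(492), array([302., 135.])), (np.int32(108), array([507., 204.])), (np.int32(34), array([301., 205.])), (np.int32(86), array([296., 229.]))]
[[209.62803751 155.03031841]]
```

Emit:
{"fn": "arm_command", "kwargs": {"targets": [[4,-1,-2,0,0.125],[8,-1,-5,0,0.125],[12,-1,-7,0,0.125],[12,-1,-7,0,0.125],[12,-1,-7,0,0.125]]}}

```text
t: 32.1
eef_pos: [515.4, 171.3, 229.8]
tcp_rot: [3.141, 0.0, 0.127]
ft_force: [-0.0, -0.7, -1.8]
opening: 0.124
grip_force: 6.5
```

```bash
python3 -c "
from h import *
import cv2
g=[165,168,171]
m(); snap('scene','x7'); snap('top','y7'); fit(['x7','y7'],gs=g);fit(['x7'],gs=g)
for n in ('y1','y3','y4','y5','y6','y7'):
    im=load(n)['d']['frame'].astype(int)[135:190,180:240]; r=im[...,0]-im[...,2]; ys,xs=np.nonzero(r>14); print(n,r.max(),len(xs),(xs.mean()+180,ys.mean()+135) if len(xs) else '')
for n in ('x1','x3','x5','x6','x7'):
    im=load(n)['d']['frame'].astype(int)[140:210,250:340]; r=im[...,0]-im[...,2]; ys,xs=np.nonzero(r>14); print(n,r.max(),len(xs),(xs.mean()+250,ys.mean()+140) if len(xs) else '')
print(proj('x7',[[649,185,20],[600,180,30]]), proj('y7',[[649,185,20],[600,180,30]]))"
```

```text
t 32.1 grip s,lat,z -134.2 2.4 248.8 F [-0.   -0.71 -1.8 ] M [0.036 0.1   0.015] op 0.1239 g 6.5
[(4.49, 171, 44), (4.4, 171, 46), (4.38, 168, 44), (4.32, 171, 60), (4.31, 168, 82), (4.31, 165, 82)]
[(3.25, 165, 82), (3.25, 168, 82), (3.18, 165, 76), (3.18, 171, 82), (3.15, 165, 80), (3.12, 171, 62)]
y1 39 31 (np.float64(207.06451612903226), np.float64(172.03225806451613))
y3 41 99 (np.float64(209.010101010101), np.float64(174.0909090909091))
y4 38 72 (np.float64(208.97222222222223), np.float64(175.68055555555554))
y5 17 293 (np.float64(197.8839590443686), np.float64(180.73378839590444))
y6 17 436 (np.float64(198.2178899082569), np.float64(166.91284403669724))
y7 17 544 (np.float64(200.89154411764707), np.float64(163.2996323529412))
x1 61 44 (np.float64(338.0), np.float64(166.5909090909091))
x3 62 68 (np.float64(319.75), np.float64(167.22058823529412))
x5 60 66 (np.float64(320.6666666666667), np.float64(167.3939393939394))
x6 61 74 (np.float64(318.8918918918919), np.float64(168.0810810810811))
x7 60 150 (np.float64(316.93333333333334), np.float64(177.16666666666666))
[[303.4422517  182.88421039]
 [289.30878847 177.23733697]] [[209.62803751 155.03031841]
 [210.25406292 168.74553769]]
```

```bash
python3 -c "
from h import *
import cv2
def comp(n):
    im=load(n)['d']['frame'].astype(int); M=np.zeros((384,512),np.uint8); M[140:215,240:345]=(im[...,0]-im[...,2]>14)[140:215,240:345]
    k,_,st,ce=cv2.connectedComponentsWithStats(M); print(n,[(int(st[i,4]),ce[i].round(1).tolist(),st[i,:4].tolist()) for i in range(1,k) if st[i,4]>3])
    return
comp('x6');comp('x7'); d=load('x7')['d']['frame']; print(d[184:190,296:310,0].tolist() and '')
snap('scene','x8'); comp('x8')
print('nut at bowl',proj('x8',[[600,180,60],[649,185,24],[630,185,30]]))"
```

```text
x6 [(179, [341.2, 161.8], [336, 142, 9, 33]), (29, [289.3, 170.5], [286, 169, 8, 5])]
x7 [(177, [341.2, 161.8], [336, 142, 9, 33]), (42, [297.5, 178.7], [294, 176, 8, 7]), (64, [315.2, 183.4], [310, 179, 11, 9])]

x8 [(177, [341.2, 161.8], [336, 142, 9, 33]), (42, [297.1, 178.2], [294, 175, 7, 7]), (64, [315.3, 183.4], [310, 179, 11, 9])]
nut at bowl [[289.88962995 170.09394797]
 [303.55135672 181.95260271]
 [298.30284608 178.92319382]]
```

Emit:
{"fn": "arm_command", "kwargs": {"targets": [[2,0,-3,0,0.125],[4,0,-6,0,0.125],[4,0,-6,0,0.125],[4,0,4,0,0.125],[4,0,-6,0,0.125]]}}

```text
t: 32.75
eef_pos: [518.3, 171.6, 233.8]
tcp_rot: [3.141, 0.004, 0.127]
ft_force: [-0.6, -0.2, -1.6]
opening: 0.125
grip_force: 6.6
```

Emit:
{"fn": "arm_command", "kwargs": {"targets": [[0,0,0,0,0.125],[0,0,0,0,0.125],[0,0,0,0,0.125]]}}

```text
t: 33.05
eef_pos: [519.5, 171.9, 236.0]
tcp_rot: [3.141, -0.0, 0.127]
ft_force: [-0.4, 0.4, -2.2]
opening: 0.127
grip_force: 6.6
```

```bash
python3 -c "
from h import *
import cv2
def comp(n):
    im=load(n)['d']['frame'].astype(int); M=np.zeros((384,512),np.uint8); M[140:215,240:345]=(im[...,0]-im[...,2]>14)[140:215,240:345]
    k,_,st,ce=cv2.connectedComponentsWithStats(M); print(n,[(int(st[i,4]),ce[i].round(1).tolist(),st[i,:4].tolist()) for i in range(1,k) if st[i,4]>3])
m(); snap('scene','z1',crop=(230,100,380,220),z=4); snap('top','z2',crop=(165,110,265,210),z=2); comp('z1')
a=cv2.imread('pics/z1.png'); b=cv2.imread('pics/z2.png'); c=np.zeros((480,800,3),np.uint8); c[:,:600]=a; c[:200,600:]=b; cv2.imwrite('pics/zz.png',c)"
```

```text
t 33.05 grip s,lat,z -130.2 2.4 255.0 F [-0.38  0.41 -2.23] M [ 0.005  0.095 -0.069] op 0.1272 g 6.6
z1 [(175, [341.2, 161.9], [336, 142, 9, 33]), (42, [296.9, 178.1], [294, 175, 7, 7]), (66, [315.1, 183.5], [310, 179, 11, 10])]
```

View pics/zz.png

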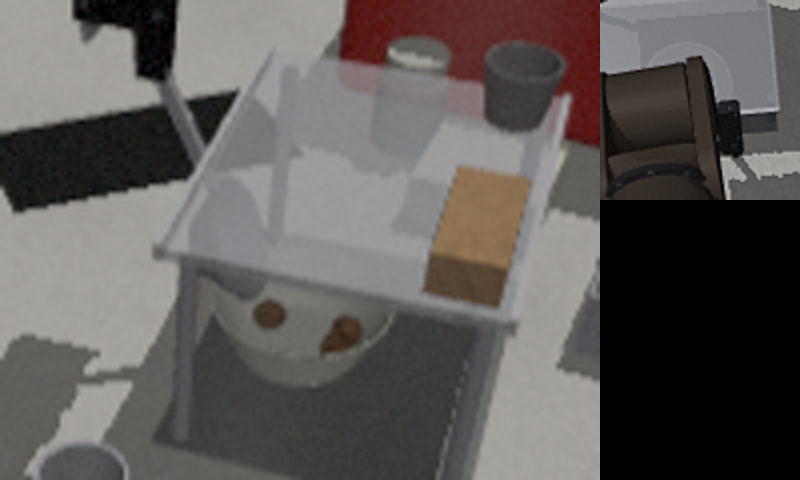

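All three nuts are in the bowl, one at (268,314) and two at (347,328)/(333,342). The dipper is tipped steeply with its handle just in front of the shelf's edge. I'll grip firmly and withdraw it.

Emit:
{"fn": "arm_command", "kwargs": {"targets": [[0,0,0,0,0],[-5,0,-5,0,0],[-12,0,-12,0,0],[-20,0,-14,0,0],[-32,0,-14,0,0]]}}

```text
t: 33.65
eef_pos: [487.1, 167.7, 250.5]
tcp_rot: [3.142, -0.001, 0.127]
ft_force: [-0.6, -0.1, -1.0]
opening: 0.123
grip_force: 30.0
```

Emit:
{"fn": "arm_command", "kwargs": {"targets": [[-15,0,0,0,0],[-30,0,0,0,0],[-50,0,0,0,0],[-70,0,0,0,0],[-85,0,0,0,0]]}}

```text
t: 34.15
eef_pos: [401.5, 156.8, 250.0]
tcp_rot: [3.142, 0.0, 0.127]
ft_force: [-0.2, -0.3, -1.1]
opening: 0.123
grip_force: 30.0
```

```bash
python3 -c "
from h import *
m(); snap('scene','z3'); snap('top','z4'); g=[165,168,171]; fit(['z3','z4'],gs=g);fit(['z3'],gs=g); fit(['z4'],gs=g)
go(380,153,250,6.8); go(350,280,250,30)"
```

```text
t 34.15 grip s,lat,z -249.1 1.4 269.0 F [-0.22 -0.32 -1.13] M [-0.037  0.075 -0.019] op 0.1232 g 30.0
[(5.74, 171, 62), (5.69, 168, 62), (5.62, 168, 64), (5.62, 165, 62), (5.59, 171, 64), (5.59, 165, 64)]
[(4.19, 168, 64), (4.19, 165, 64), (4.14, 171, 64), (3.94, 168, 66), (3.89, 165, 66), (3.89, 171, 66)]
[(2.36, 165, 34), (2.27, 168, 34), (2.25, 171, 32), (2.24, 168, 32), (2.23, 165, 30), (2.22, 168, 36)]
shift [-21.9   1.1   0.2] roll 0.5 yaw now 7.29 pos [401.5 156.9 250.2] t 34.25 g 0.1214250846196 29.99974697828293
shift [ -35.5 -128.7    0.2] roll -22.7 yaw now 7.29 pos [401.5 156.9 250.2] t 34.25 g 0.1214250846196 29.99974697828293
```

Emit:
{"fn": "arm_command", "kwargs": {"targets": [[2,-25,0,-4,0],[5,-55,0,-8,0],[7,-85,0,-12,0],[10,-115,0,-16,0],[12,-143,0,-19,0]]}}

```text
t: 34.75
eef_pos: [397.6, 302.0, 249.9]
tcp_rot: [3.142, -0.001, 0.461]
ft_force: [-0.0, -0.0, -1.4]
opening: 0.124
grip_force: 30.0
```

```bash
python3 -c "
from h import *
go(428.6,444.5,190,44)"
```

```text
shift [  91.2 -113.8   60. ] roll -17.6 yaw now 26.43 pos [397.6 302.  249.9] t 34.75 g 0.12422928208322279 29.999670088291168
```

Emit:
{"fn": "arm_command", "kwargs": {"targets": [[18,-23,0,-4,0],[36,-46,0,-8,0],[55,-68,0,-12,0],[73,-91,0,-15,0],[91,-114,10,-17.6,0]]}}

```text
t: 35.25
eef_pos: [429.3, 444.8, 240.6]
tcp_rot: [3.141, -0.002, 0.768]
ft_force: [-0.3, 0.8, -1.8]
opening: 0.123
grip_force: 30.0
```

Emit:
{"fn": "arm_command", "kwargs": {"targets": [[0,0,10,0,0],[0,0,25,0,0],[0,0,40,0,0],[0,0,46,0,0],[0,0,46,0,0]]}}

```text
t: 35.75
eef_pos: [428.3, 442.5, 193.1]
tcp_rot: [3.142, 0.002, 0.765]
ft_force: [-0.2, -0.5, -1.0]
opening: 0.125
grip_force: 30.0
```

```bash
python3 -c "
from h import *
go(428.6,444.5,180,44); m(); snap('scene','w1'); snap('top','w2'); g=[165,168,171]; fit(['w1','w2'],gs=g);fit(['w1'],gs=g)"
```

```text
shift [ 1.6 -1.2 13.1] roll -0.2 yaw now 43.84 pos [428.3 442.5 193.1] t 35.75 g 0.12451229090570208 29.999305307865143
t 35.75 grip s,lat,z -188.7 282.0 212.1 F [-0.23 -0.54 -0.99] M [-0.082  0.053  0.007] op 0.1245 g 30.0
[(6.15, 171, 66), (6.13, 168, 66), (6.12, 165, 66), (5.94, 165, 68), (5.92, 168, 64), (5.91, 171, 64)]
[(4.58, 165, 66), (4.57, 168, 66), (4.57, 171, 66), (4.5, 168, 64), (4.48, 165, 64), (4.48, 171, 64)]
```

Emit:
{"fn": "arm_command", "kwargs": {"targets": [[0,0,9,0,0.1245],[-14,0,20,0,0.1245],[-29,0,30,0,0.1245],[-44,0,39,0,0.1245],[-54,0,46,0,0.1245]]}}

```text
t: 36.35
eef_pos: [389.0, 405.0, 147.9]
tcp_rot: [3.141, -0.001, 0.766]
ft_force: [-0.7, -0.5, 1.5]
opening: 0.123
grip_force: 8.8
```

```bash
python3 -c "
from h import *
m(); snap('scene','w3'); snap('top','w4'); g=[165,168,171]; fit(['w3','w4'],gs=g);fit(['w3'],gs=g)"
```

```text
t 36.35 grip s,lat,z -232.2 249.4 166.9 F [-0.72 -0.52  1.46] M [-0.053 -0.094  0.018] op 0.1227 g 8.8
[(7.16, 171, 48), (7.08, 165, 46), (7.04, 168, 48), (7.03, 168, 46), (6.94, 171, 46), (6.89, 165, 48)]
[(5.26, 165, 48), (5.25, 171, 48), (5.25, 168, 48), (4.84, 165, 50), (4.82, 168, 50), (4.81, 171, 50)]
```

Emit:
{"fn": "arm_command", "kwargs": {"targets": [[-12,0,8,0,0.1245],[-22,0,16,0,0.1245],[-34,0,28,0,0.1245],[-46,0,40,0,0.1245],[-56,0,54,0,0.1245]]}}

```text
t: 36.95
eef_pos: [349.6, 367.1, 94.2]
tcp_rot: [3.141, -0.002, 0.766]
ft_force: [0.3, -0.2, -0.5]
opening: 0.121
grip_force: 8.3
```

Emit:
{"fn": "arm_command", "kwargs": {"targets": [[-9,0,14,0,0.1245],[-17,0,28,0,0.1245],[-24,0,44,0,0.1245],[-28,0,60,0,0.1245],[-31,0,70,0,0.1245]]}}

```text
t: 37.45
eef_pos: [327.4, 345.7, 23.4]
tcp_rot: [3.141, -0.001, 0.766]
ft_force: [1.0, 0.8, -1.8]
opening: 0.124
grip_force: 8.2
```

```bash
python3 -c "
from h import *
m();go(331.7,350.9,17,44); snap('scene','w5'); snap('top','w6'); g=[162,165,168,171,174]; fit(['w5','w6'],gs=g)"
```

```text
t 37.45 grip s,lat,z -300.4 197.7 42.4 F [ 1.    0.78 -1.79] M [ 0.106 -0.248 -0.009] op 0.1236 g 8.2
shift [ 6.7 -0.8  6.4] roll -0.1 yaw now 43.87 pos [327.4 345.7  23.4] t 37.45 g 0.12355171609933993 8.15169095993042
[(8.67, 168, 2), (8.48, 165, 2), (8.47, 171, 2), (8.35, 171, 4), (8.32, 168, 4), (8.23, 165, 0)]
```

Emit:
{"fn": "arm_command", "kwargs": {"targets": [[0,0,4,0,0.1245],[0,0,6,0,0.1245],[0,0,6,0,0.3],[0,0,6,0,0.3],[0,0,6,0,0.3]]}}

```text
t: 38.05
eef_pos: [326.9, 345.4, 18.2]
tcp_rot: [3.141, -0.001, 0.766]
ft_force: [-0.2, -0.0, -0.1]
opening: 0.284
grip_force: 0.0
```

Emit:
{"fn": "arm_command", "kwargs": {"targets": [[0,0,-20,0,0.3],[0,0,-60,0,0.3],[0,0,-105,0,0.3],[0,25,-150,0,0.3],[0,60,-190,0,0.3]]}}

```text
t: 38.55
eef_pos: [366.0, 304.1, 207.0]
tcp_rot: [3.141, -0.001, 0.768]
ft_force: [1.0, -0.4, -0.4]
opening: 0.298
grip_force: 0.0
```

Emit:
{"fn": "arm_command", "kwargs": {"targets": [[0,40,0,0,0.3],[0,80,0,0,0.3],[0,80,0,0,0.3],[0,80,0,0,0.3]]}}

```text
t: 38.95
eef_pos: [421.8, 245.9, 204.4]
tcp_rot: [-3.141, 0.0, 0.764]
ft_force: [-0.1, 0.0, 0.0]
opening: 0.297
grip_force: 0.0
```

```bash
cat > chk.py <<'E'
from h import *
from scipy.optimize import minimize
def G(n):
    im=cv2.GaussianBlur(load(n)["d"]["frame"].astype(np.float32),(0,0),1.0)
    g=sum(np.hypot(cv2.Sobel(im[...,c],5,1,0),cv2.Sobel(im[...,c],5,0,1)) for c in range(3)); return np.minimum(g,np.percentile(g,97))
snap('scene','e1'); snap('top','e2'); names=['e1','e2']; gr={n:G(n) for n in names}
def search(P,x0,rng,st):
    best=[]
    for dx in np.arange(-rng,rng+.1,st):
        for dy in np.arange(-rng,rng+.1,st):
            for a in np.arange(-9,9.1,1.5):
                W=P@Rm([0,0,np.radians(x0[2]+a)]).T+[x0[0]+dx,x0[1]+dy,0]; v=0
                for n in names:
                    uv=proj(n,W).astype(np.float32); v+=cv2.remap(gr[n],uv[None,:,0],uv[None,:,1],1).mean()/gr[n].mean()
                best.append((round(float(v),2),round(x0[0]+dx,1),round(x0[1]+dy,1),x0[2]+a))
    best.sort(reverse=True); print(best[:4])
def box(L,W,z): 
    t=np.linspace(-.5,.5,40); return np.vstack([np.c_[t*L,0*t+k*W/2,0*t+z] for k in(-1,1)]+[np.c_[0*t+k*L/2,t*W,0*t+z] for k in(-1,1)])
a=np.radians(np.arange(0,360,4)); x=-np.arange(55,218,3.)
dip=np.vstack([np.c_[52*np.cos(a),52*np.sin(a),0*a+38],np.c_[49*np.cos(a),49*np.sin(a),0*a+38]]+[np.c_[x,0*x+k,0*x+z] for k in(-6,6) for z in(30,42)]); dip[:,0]+=80
print('dipper mid'); search(dip,(328+60,346+60,44),14,2)
print('dipper mat'); search(box(300,140,4),(395,412,45),14,2)
print('pile top'); search(box(100,64,52),(439,-146,-23.5),12,1.5)
print('pile mat'); search(box(120,84,4),(439,-146,-23.5),12,1.5)
E
python3 chk.py; python3 -c "
from h import *
m()
im=load('e1')['d']['frame'].astype(int); M=np.zeros((384,512),np.uint8); M[140:215,240:333]=(im[...,0]-im[...,2]>14)[140:215,240:333]
k,_,st,ce=cv2.connectedComponentsWithStats(M); print([(int(st[i,4]),ce[i].round(1).tolist()) for i in range(1,k) if st[i,4]>3])"
```

```text
dipper mid
[(7.48, np.float64(394.0), np.float64(406.0), np.float64(47.0)), (7.48, np.float64(392.0), np.float64(406.0), np.float64(47.0)), (7.48, np.float64(392.0), np.float64(406.0), np.float64(45.5)), (7.47, np.float64(392.0), np.float64(408.0), np.float64(45.5))]
dipper mat
[(8.08, np.float64(395.0), np.float64(412.0), np.float64(46.5)), (8.07, np.float64(397.0), np.float64(410.0), np.float64(48.0)), (8.05, np.float64(397.0), np.float64(410.0), np.float64(46.5)), (8.05, np.float64(395.0), np.float64(412.0), np.float64(45.0))]
pile top
[(9.84, np.float64(440.5), np.float64(-146.0), np.float64(-25.0)), (9.79, np.float64(440.5), np.float64(-146.0), np.float64(-23.5)), (9.78, np.float64(440.5), np.float64(-146.0), np.float64(-26.5)), (9.76, np.float64(440.5), np.float64(-144.5), np.float64(-25.0))]
pile mat
[(8.6, np.float64(434.5), np.float64(-158.0), np.float64(-23.5)), (8.57, np.float64(434.5), np.float64(-158.0), np.float64(-25.0)), (8.56, np.float64(433.0), np.float64(-158.0), np.float64(-23.5)), (8.54, np.float64(434.5), np.float64(-158.0), np.float64(-22.0))]
t 39.05 grip s,lat,z -219.1 88.5 223.4 F [-0.66  0.69  0.15] M [-0.079 -0.006  0.02 ] op 0.3028 g 0.0
[(42, [296.9, 178.1]), (65, [315.2, 183.5])]
```

```bash
python3 - <<'E'
src=open('chk.py').read().split("print('dipper mid')")[0].replace("snap('scene','e1'); snap('top','e2'); names=['e1','e2']","names=['a','b']")
exec(src)
search(box(120,84,4),(439,-146,-23.5),9,1.5)
names=['e1','e2']; gr={n:G(n) for n in names}
for z in (36,20): search(box(100,64,z),(439,-146,-23.5),9,1.5)
E
```

```text
[(9.31, np.float64(439.0), np.float64(-146.0), np.float64(-23.5)), (9.29, np.float64(439.0), np.float64(-146.0), np.float64(-22.0)), (9.18, np.float64(440.5), np.float64(-146.0), np.float64(-23.5)), (9.17, np.float64(439.0), np.float64(-144.5), np.float64(-23.5))]
[(7.97, np.float64(430.0), np.float64(-140.0), np.float64(-20.5)), (7.96, np.float64(430.0), np.float64(-138.5), np.float64(-19.0)), (7.96, np.float64(430.0), np.float64(-138.5), np.float64(-20.5)), (7.95, np.float64(430.0), np.float64(-140.0), np.float64(-19.0))]
[(7.36, np.float64(445.0), np.float64(-150.5), np.float64(-22.0)), (7.34, np.float64(445.0), np.float64(-150.5), np.float64(-20.5)), (7.31, np.float64(445.0), np.float64(-150.5), np.float64(-23.5)), (7.3, np.float64(445.0), np.float64(-152.0), np.float64(-23.5))]
```

```bash
python3 -c "
from cell import env
print(env.job_done())"
```

```text
the job is handed in; nothing more can be done
None
```

The job is handed in, with no verdict returned: all three walnuts are in the bowl, the dipper is level on its mat, and the three tins are piled on the cork mat (top tin within about 2 mm of centre); one push of about 27 N, which I take to be the cup meeting the bowl's rim rather than the counter, could count against the 20 N limit.

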